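# Check-weigh the boxed-in low loaf

## Task

The long low loaf in the bread tray has to be check-weighed, but the three tall loaves stand close around it. Set the three tall loaves upright in the empty wooden tray while the low one stays where it is, then lay the low loaf in the middle of the scale's plate and leave it there, and put each tall loaf back upright in the spot where it stood in the bread tray. Set the bread down rather than dropping it, and leave the two small buns where they are.

Things in the scene. Friction and masses are not known exactly. Their poses are not given: they have to be found in the camera images.
- bread_tray: Slatted wooden tray holding the bread, 280 mm (x) by 320 mm (y), fixed; origin on the table at its centre; floor 15 mm up, 10 mm walls 45 mm high. The low loaf lies in the middle along y, two tall loaves in front of it (-x) about 35 mm apart, one behind it (+x), each about 12 mm off it, too close for a finger. Which tall loaf is where varies.
- empty_tray: Empty slatted wooden tray, 310 mm (its x) by 180 mm (its y), fixed to the table on the left or right of the bread tray. Origin on the table at its centre. Floor top 15 mm above the origin, 10 mm walls whose top edge is 45 mm above the origin.
- scale_plate (a point): Centre of the top face of the bench scale's square metal plate (190 by 190 mm, 59 mm above the table, rigid). The scale is fixed, on the other side of the bread tray from the empty tray; its white housing and display, lower than the plate, reach 160 mm from this point towards -x. Axes are the scale's, z up.
- loaf_square_c (a point): Tall square-edged tin loaf with a flat top, 66 mm (its x) by 60 mm (its y), 86 mm high, about 0.15 kg, loose. Point at its centre, 43 mm above its underside, z up. Straight sides up to 78 mm; in the bread tray it is taken across its 60 mm (fingers on either side along the tray's y). Grip it by its upper part, so that the gripper's body stays clear of its top.
- loaf_domed_c (a point): Tall tin loaf with a rounded, split, darker top, 66 mm (its x) by 60 mm (its y), 94 mm high, about 0.15 kg, loose. Point at its centre, 47 mm above its underside, z up. Straight sides up to 74 mm above its underside; taken like the square one. Grip it by its upper part, so that the gripper's body stays clear of its top.
- loaf_round_c (a point): Tall cylindrical loaf, 64 mm in diameter, 90 mm high with a rounded, darker top, about 0.15 kg, loose. Point at its centre, 45 mm above its underside, z up. Straight sides up to 68 mm; taken in the bread tray with the fingers on either side along the tray's y. Grip it by its upper part, so that the gripper's body stays clear of its top.
- loaf_low_c (a point): Long low loaf with rounded ends and slashes on top, 60 mm (its x) by 150 mm (its y), 48 mm high, about 0.16 kg, loose. Point at its centre, 24 mm above its underside, z up. Taken across its 60 mm, which needs room in front of and behind it.
- bun_left_c (a point): Small round bun, 52 mm in diameter, 38 mm high, loose, in a far corner of the bread tray. Point at its centre, 19 mm above its underside. Not to be moved.
- bun_right_c (a point): Small round bun, 52 mm in diameter, 38 mm high, loose, in the other far corner of the bread tray. Point at its centre, 19 mm above its underside. Not to be moved.
Not all that is in view belongs to the job. Leave any green look-alike of the part that bears loaf_square_c alone.

How it is judged (in metres and radians):
On the way, in this order (a step that is already met when the one before it is completed fails the run):
1. the three tall loaves stand upright in the empty tray, the low loaf still in its place (x of loaf_square_c in the frame of empty_tray between -0.13 and 0.13 m and y of loaf_square_c in the frame of empty_tray between -0.065 and 0.065 m and z of loaf_square_c in the frame of empty_tray below 0.066 m and angle between each of loaf_square_c, loaf_domed_c, loaf_round_c's own z axis and vertical below 0.15 rad and x of loaf_domed_c in the frame of empty_tray between -0.13 and 0.13 m and y of loaf_domed_c in the frame of empty_tray between -0.065 and 0.065 m and z of loaf_domed_c in the frame of empty_tray below 0.07 m and x of loaf_round_c in the frame of empty_tray between -0.13 and 0.13 m and y of loaf_round_c in the frame of empty_tray between -0.065 and 0.065 m and z of loaf_round_c in the frame of empty_tray below 0.068 m and distance of loaf_low_c from where it was at the start of the episode below 0.02 m), for 0.2 s.
2. the low loaf lies in the middle of the scale's plate (horizontal distance between loaf_low_c and scale_plate below 0.015 m and z of loaf_low_c in the frame of scale_plate between 0.018 and 0.03 m and angle between loaf_low_c's own z axis and vertical below 0.12 rad), for 0.2 s.
At the end, for the whole second after the job is handed in: The low loaf lies flat on the scale's plate, its centre within 15 mm of the plate's centre; each tall loaf stands upright in the bread tray with its centre within 15 mm of where it stood at the start; the two buns are within 20 mm of their starts; all is released and at rest (all of step 2 and distance of each of loaf_square_c, loaf_domed_c, loaf_round_c from where it was at the start of the episode below 0.015 m and angle between each of loaf_square_c, loaf_domed_c, loaf_round_c's own z axis and vertical below 0.12 rad and linear speed of each of loaf_square, loaf_domed, loaf_round, loaf_low below 0.02 m/s and distance of each of bun_left_c, bun_right_c from where it was at the start of the episode below 0.02 m); the robot touches nothing.
It fails at once if a tall loaf is knocked over (angle between any of loaf_square_c, loaf_domed_c, loaf_round_c's own z axis and vertical above 0.7 rad).
It fails at once if a loaf is dropped (falls free of the gripper from more than about 30 mm) ((linear speed of loaf_square above 0.75 m/s and contact force between loaf_square and anything else below 0.01 N) or (linear speed of loaf_domed above 0.75 m/s and contact force between loaf_domed and anything else below 0.01 N) or (linear speed of loaf_round above 0.75 m/s and contact force between loaf_round and anything else below 0.01 N) or (linear speed of loaf_low above 0.75 m/s and contact force between loaf_low and anything else below 0.01 N)).
It fails at once if a small bun is pushed out of its place (more than 20 mm) (distance of any of bun_left_c, bun_right_c from where it was at the start of the episode above 0.02 m).
It also fails if it takes over 141 s, if anything falls off the work surface, if the arm or the gripper's body presses on something with over 40 N, if the wrist force passes 120 N, or if a joint passes its speed limit or range.

## Robot

A 6-joint arm with a two-finger parallel gripper is mounted at the origin on the work surface. World frame = base frame: x ahead of the robot, y to its left, z up, the work surface at z = 0. Lengths are in mm, angles in rad, forces in N, time in s.
With the tool pointing down it reaches from about 275 to 750 mm from the base axis. Payload 10.2 kg.
Tool frame: the origin (TCP) lies between the finger pads; the fingertips stand 11 mm ahead of it and the grasp point (between the pads) lies 8 mm behind it (ctrl.nose_length is the distance from the TCP to the fingertips, in mm); x points along the fingers, y is the direction in which the jaws open and shut, and the axes are right-handed (so a half turn about x gives the same grasp; the last joint's range is limited). The gripper opens to 85 mm and grips with 20 to 120 N. Pads are 22 mm wide; open, the fingers measure 114 mm over their backs; the gripper's body (76 mm by 85 mm) begins 54 mm behind the grasp point. The pads swing forward as they close: fully open they stand 13 mm farther back than shut.
Start: joints at [-1.543, 0.313, 1.498, -0, 1.331, -0.223], TCP at [130.28, -508.585, 242.294] pointing down, gripper open.
Joint ranges: [-2.94, 2.94], [-0.97, 2.17], [0.19, 2.56], [-1.23, 4.37], [0.02, 3.11], [-2.88, 2.88]. Speed limits (rad/s): [2.39, 2.39, 3.01, 3.14, 3.14, 3.14].

## Interface

Orientations are given as a unit quaternion [w, x, y, z].
In Python, from rig import ctrl, capture, ticket gives the robot as it stands.
- The arm moves only by the tool step_arm, never from a script. Its argument "commands" is a list of rows, each a list of 2 entries, a list of its own where there are three numbers: the shift along the world's x, y, z normalised to -1 to 1, where 1 is 0.04 m, then the turn about the world's z normalised to -1 to 1, where 1 is 180 degrees. A call has 1 to 5 rows; each row shifts and turns the commanded pose from where the row before left it; what a row does not reach is not made up. A row lasts 1/10 s, in which the tool goes at most 50 mm and 8.59 degrees, less where a joint would pass 70% of its speed; a pose out of reach is approached as far as the arm can. A call with a number of a shift or a turn outside -1 to 1 is refused whole. A call with a gripper value outside its range is refused whole. "gripper" is the closure, from -1 (fully open) to 1 (shut), so that 0 is half open, set as the call begins (left out, the last holds). The fingers move at their own pace and stop on an object; "force" is the grip in N (left out, the last holds). Time passes only in rows, so rows that do not move let the fingers close. It gives the time, the measured TCP pose, the force and the opening at its end, in the units of the state.
- ctrl.sense(): the state, without advancing time (a new reading comes with each control period).
- capture(name): name is "scene" or "top" or "wrist"; returns a dict with "image" (400x640x3 uint8, blue, green, red), "fov_y" (degrees; the focal length in pixels is half the picture's height over the tangent of half this angle, whatever the lens; pixels are square), "cx", "cy" (the principal point, pixels), "origin" and "orientation" of the camera in the world. Camera axes: x right, y down, z forward; pixel columns grow to the right and rows downward; lengths in mm; the calibration is good to about 2 mm. A picture is of the moment at which its call begins. There is no depth.
- ticket.finish_job(): hands the job in, once; it reports no verdict.
The state is a dict: "time_s": time; "joints": joint angles; "dq": joint speeds; "tau": joint torques, N m; "eef_pos": TCP position; "ee_rot": TCP orientation; "force": force on the tool from outside, world axes, zero at the start; "wrist_torque": the same for the moment, N m; "grip_width": opening from 0.0 (shut) to 1.0 (fully open).
Only numpy, scipy, OpenCV 4.12 (cv2) and the standard library are available. Lean on these libraries where they do the work, as an engineer would, in place of code of your own. Each camera call takes 0.05 s, during which the arm holds its last target.

## Working session

There is one attempt and no reset: what is moved stays moved. The work goes in short steps, Python scripts to look and compute and a tool call to move; the robot and the scene stay as the last step left them, time stands still between calls to the robot, and variables do not carry over. Pictures are saved under pics/ and viewed, and the job is handed in when it is done.

Besides the shell and the picture viewer there is one more tool, called by a JSON object that holds its "method" and its "body". step_arm: Moves the arm, as the interface text tells. Its arguments: {"type":"object","properties":{"commands":{"type":"array","items":{"type":"array"}},"gripper":{"type":"number"},"force":{"type":"number"}},"required":["commands"]}

```bash
ls; mkdir -p pics; python3 - <<'E'
from rig import ctrl,capture,ticket
import cv2
print(ctrl.sense())
for n in ("scene","top","wrist"):
    c=capture(n); cv2.imwrite(f"pics/{n}0.png",c["image"]); print(n,{k:v for k,v in c.items() if k!="image"})
E
```

```text
pics
{'time_s': 0.0, 'joints': array([-1.54339762e+00,  3.13453554e-01,  1.49842610e+00, -1.85731728e-05,
        1.33103273e+00, -2.23390172e-01]), 'dq': array([-0.00090297,  0.00127162, -0.00023409, -0.00035368,  0.00232421,
       -0.00135984]), 'tau': array([ 5.11172493e-05, -4.12264431e+01, -2.59742260e+01, -1.87015826e-04,
        4.11340196e-03, -1.11711344e-06]), 'eef_pos': array([ 130.27019921, -508.32535802,  241.73739282]), 'ee_rot': array([ 0.08797163,  0.70159383,  0.08890159, -0.70151522]), 'force': array([-0.87860576,  0.02670558, -0.41531151]), 'wrist_torque': array([-0.0124003 , -0.00493088,  0.02493414]), 'grip_width': 0.9972363566505194}
scene {'fov_y': 43.085736823165036, 'cx': 324.0169843521609, 'cy': 203.23769682545966, 'origin': array([1416.14304763,  482.85634347,  816.79812185]), 'orientation': array([-0.24620768,  0.4794625 ,  0.74309037, -0.39662852])}
top {'fov_y': 50.187639729790085, 'cx': 314.5872830515656, 'cy': 192.71410579543794, 'origin': array([ 217.86537736,   12.11538015, 1352.14983917]), 'orientation': array([ 0.04874986, -0.7026716 ,  0.70710772, -0.0622474 ])}
wrist {'fov_y': 62.32022068507248, 'cx': 314.61762420383866, 'cy': 193.48055782427235, 'origin': array([ 196.63638345, -490.84254852,  373.21470851]), 'orientation': array([ 0.10628748,  0.78286571, -0.60744186, -0.08269607])}
```

View pics/scene0.png

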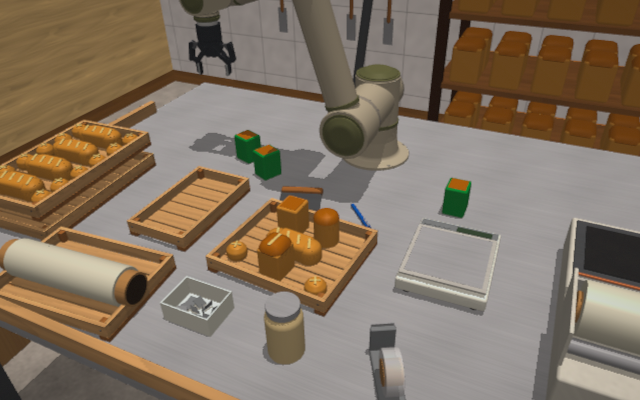

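View pics/top0.png

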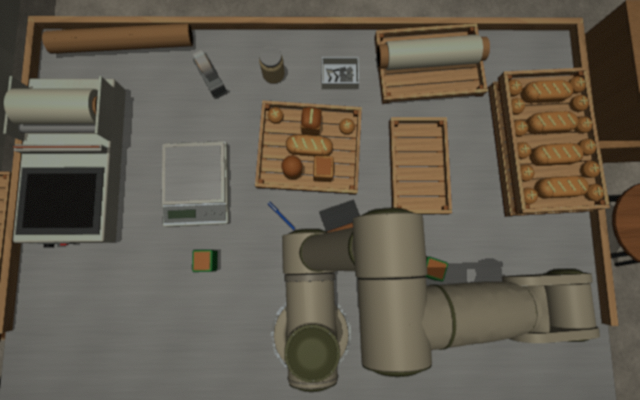

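View pics/wrist0.png

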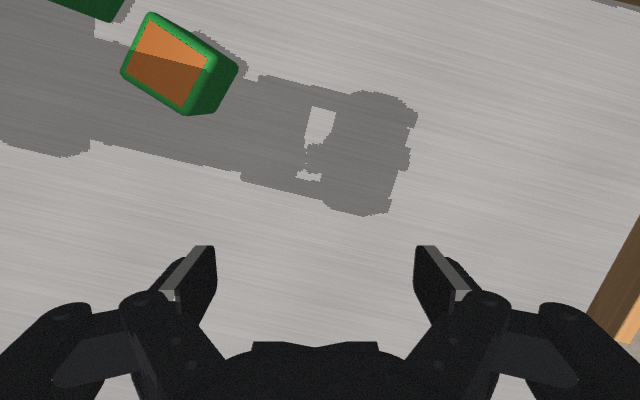

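```bash
cat > h.py <<'E'
import numpy as np,cv2
from scipy.spatial.transform import Rotation as R
def cam(c):
    q=np.array(c["orientation"]);return R.from_quat(q[[1,2,3,0]]).as_matrix(),np.array(c["origin"]),200/np.tan(np.radians(c["fov_y"]/2))
def unp(c,u,v,z):
    M,o,f=cam(c); d=M@np.array([(u-c["cx"])/f,(v-c["cy"])/f,1]); return o+d*(z-o[2])/d[2]
def proj(c,p):
    M,o,f=cam(c); d=M.T@(np.array(p)-o); return np.array([c["cx"]+f*d[0]/d[2],c["cy"]+f*d[1]/d[2]])
def crop(c,x0,y0,x1,y1,k,name):
    cv2.imwrite("pics/"+name,cv2.resize(c["image"][y0:y1,x0:x1],None,fx=k,fy=k,interpolation=cv2.INTER_CUBIC))
E
python3 - <<'E'
from rig import *
from h import *
c=capture("top"); crop(c,240,90,370,200,6,"t1.png"); crop(c,375,105,465,225,5,"t2.png"); crop(c,150,130,240,235,5,"t3.png")
c=capture("scene"); crop(c,200,180,390,310,4,"s1.png")
E
```

```text
(no output)
```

View pics/t1.png

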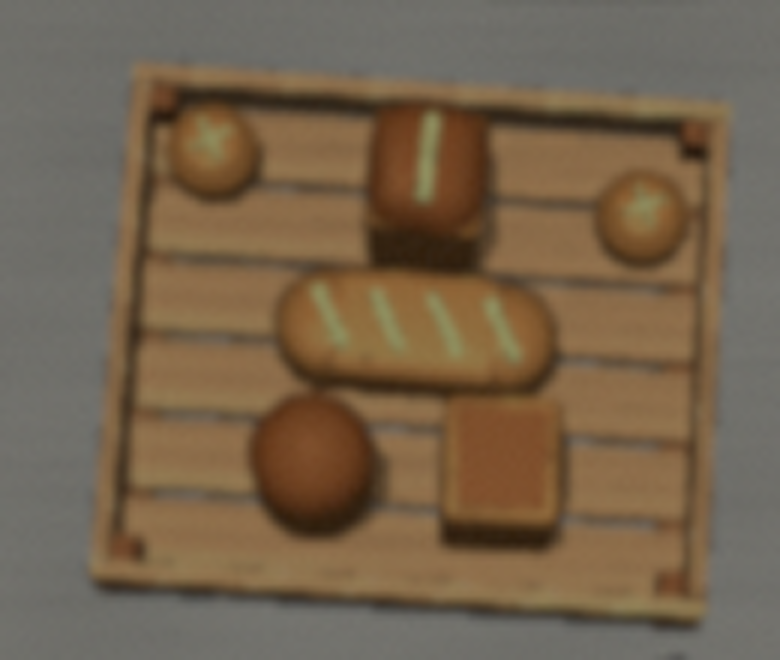

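View pics/t2.png

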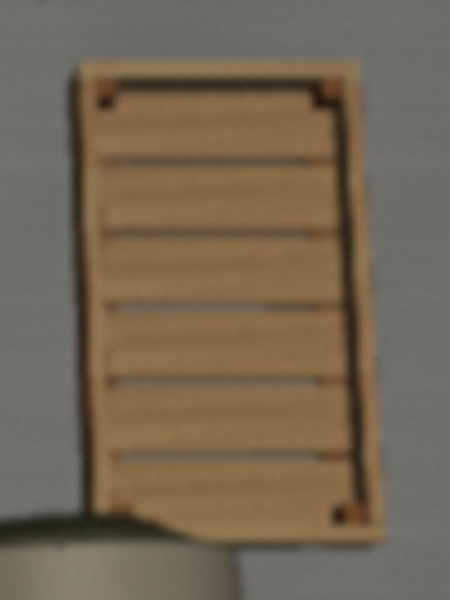

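View pics/t3.png

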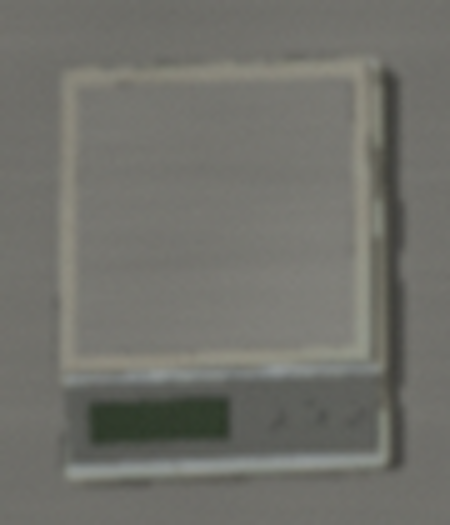

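View pics/s1.png

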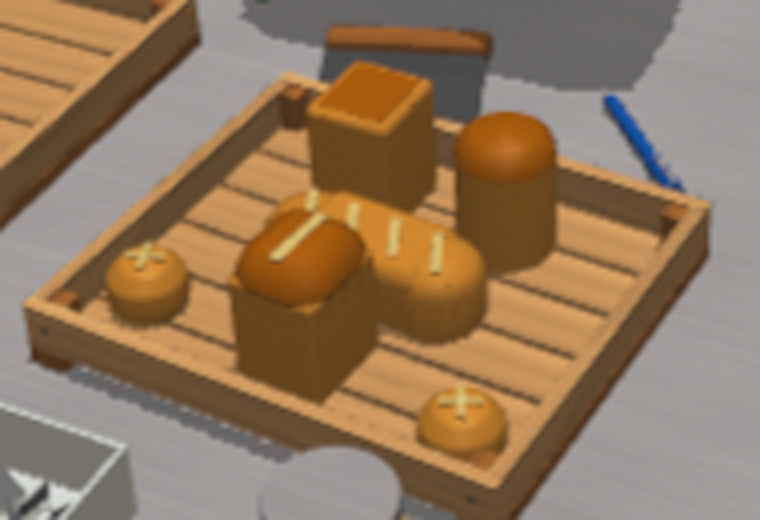

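```bash
python3 - <<'E'
from rig import *
from h import *
c=capture("top")
def g(o,k,pts,z):
    P=np.array([unp(c,o[0]+p[0]/k,o[1]+p[1]/k,z)[:2] for p in pts]); return P
def rep(n,P):
    print(n,P.round(0).tolist(),"c",P.mean(0).round(1),"sides",[round(float(np.linalg.norm(P[i]-P[(i+1)%4])),1) for i in range(4)],
     "ang",[round(float(np.degrees(np.arctan2(*(P[(i+1)%4]-P[i])[::-1]))),1) for i in range(4)])
rep("bread",g((240,90),6,[(137,68),(730,105),(700,618),(97,578)],45))
rep("empty",g((375,105),5,[(80,62),(360,62),(384,540),(85,540)],45))
rep("scale",g((150,130),5,[(63,70),(368,62),(372,362),(66,370)],59))
rep("square",g((240,90),6,[(447,398),(560,400),(555,522),(443,520)],97))
print(g((240,90),6,[(415,330)],55),g((240,90),6,[(315,448)],90),g((240,90),6,[(430,160)],100),"buns",g((240,90),6,[(214,150),(642,218)],40))
E
```

```text
bread [[722.0, 150.0], [701.0, -167.0], [423.0, -144.0], [446.0, 167.0]] c [573.    1.4] sides [317.3, 278.4, 312.4, 276.6] ang [-93.8, 175.4, 85.9, -3.6]
empty [[668.0, -260.0], [667.0, -440.0], [359.0, -438.0], [360.0, -252.0]] c [ 513.7 -347.7] sides [180.3, 308.2, 185.7, 307.5] ang [-90.1, 179.5, 89.7, -1.5]
scale [[578.0, 457.0], [583.0, 269.0], [394.0, 261.0], [390.0, 446.0]] c [486.2 358.2] sides [188.4, 188.5, 184.9, 188.0] ang [-88.6, -177.8, 91.2, 3.3]
square [[528.0, -13.0], [527.0, -70.0], [464.0, -67.0], [465.0, -11.0]] c [496.  -40.3] sides [56.9, 62.6, 55.9, 62.5] ang [-91.2, 176.9, 88.7, -2.3]
[[574.64547913   2.27235306]] [[503.90876724  53.2426686 ]] [[651.46179254  -5.53737838]] buns [[ 677.94552822  108.71802538]
 [ 639.91433394 -119.05011588]]
```

```bash
cat >> h.py <<'E'
def yaw(q):
    M=R.from_quat(np.array(q)[[1,2,3,0]]).as_matrix(); y=M[:,1]; return np.degrees(np.arctan2(y[1],y[0])),M.round(3)
E
python3 - <<'E'
from rig import *
from h import *
s=ctrl.sense();print(yaw(s["ee_rot"]),s["eef_pos"],s["joints"].round(2))
E
```

```text
(np.float64(-75.62882165929945), array([[-0.   ,  0.248, -0.969],
       [ 0.   , -0.969, -0.248],
       [-1.   , -0.   , -0.   ]])) [ 130.2789867  -508.49228361  242.10503606] [-1.54  0.31  1.5  -0.    1.33 -0.22]
```

{"method": "step_arm", "body": {"commands": [[[0.7,0.97,0],-0.034],[[0.7,0.97,0],-0.034],[[0.7,0.97,0],-0.034],[[0.7,0.97,0],0],[[0.7,0.97,0],0]], "gripper": -0.85, "force": 25}}

```text
time_s: 0.8
eef_pos: [271.0, -312.9, 242.4]
ee_rot: [-0.025, 0.707, -0.025, -0.707]
force: [0.8, 0.1, 0.9]
grip_width: 0.924
```

{"method": "step_arm", "body": {"commands": [[[0.7,0.97,0],0],[[0.7,0.97,0],0],[[0.7,0.97,0],0],[[0.7,0.97,0],0],[[0.7,0.97,0],0]]}}

```text
time_s: 1.3
eef_pos: [411.1, -118.7, 242.5]
ee_rot: [-0.025, 0.707, -0.025, -0.706]
force: [0.5, -0.5, 0.4]
grip_width: 0.925
```

{"method": "step_arm", "body": {"commands": [[[0.7,0.97,0],0],[[0.7,0.97,0],0],[[0.5,0.6,0],0],[[0,0,0],0],[[0,0,0],0]]}}

```text
time_s: 1.8
eef_pos: [486.1, -18.8, 242.0]
ee_rot: [0.024, -0.706, 0.024, 0.707]
force: [-0.3, -0.1, -0.2]
grip_width: 0.927
```

```bash
python3 - <<'E'
from rig import *
from h import *
import pickle
s=ctrl.sense();print(yaw(s["ee_rot"])[0],s["eef_pos"],s["joints"].round(2))
c=capture("wrist");pickle.dump(c,open("w1.pkl","wb"));cv2.imwrite("pics/w1.png",c["image"]);print(c["origin"],cam(c)[0].round(3))
E
```

```text
-93.91929797847432 [486.14886686 -18.75855741 242.01784397] [-0.28  0.23  1.61 -0.    1.3   1.36]
[554.57152678 -22.58115077 373.36896289] [[-0.068 -0.961 -0.267]
 [-0.998  0.066  0.018]
 [ 0.     0.268 -0.964]]
```

View pics/w1.png

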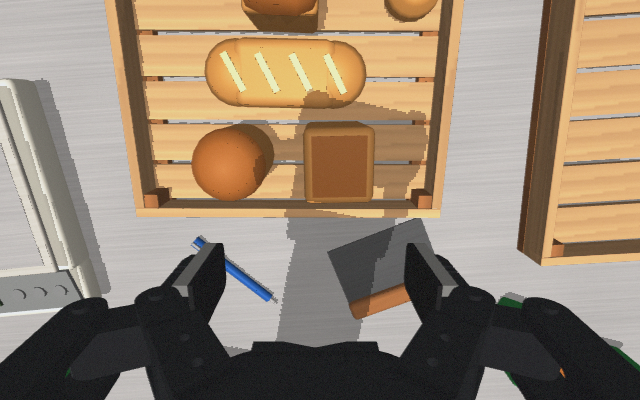

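```bash
python3 - <<'E'
from h import *
import pickle
c=pickle.load(open("w1.pkl","rb"))
print("square inner+outer", [unp(c,u,v,97)[:2].round(1).tolist() for u,v in [(304,125),(375,125),(374,201),(304,201)]])
print("inner",[unp(c,u,v,101)[:2].round(1).tolist() for u,v in [(312,137),(368,137),(366,196),(312,196)]])
print("round L/R/bot",[unp(c,u,v,83)[:2].round(1).tolist() for u,v in [(192,165),(268,165),(231,201)]])
print("low",[unp(c,u,v,40)[:2].round(1).tolist() for u,v in [(205,72),(366,72),(286,38),(286,108)]])
print("traycorner in",[unp(c,u,v,45)[:2].round(1).tolist() for u,v in [(136,217),(440,217),(106,0),(464,0)]])
crop(c,180,100,400,225,3.6,"w1c.png")
E
```

```text
square inner+outer [[536.7, -12.8], [532.7, -70.9], [467.6, -68.7], [471.8, -7.8]]
inner [[526.9, -18.7], [523.8, -64.3], [473.8, -61.3], [477.0, -15.2]]
round L/R/bot [[507.8, 89.8], [503.2, 22.4], [472.2, 59.8]]
low [[588.7, 79.2], [578.3, -73.2], [612.9, -0.2], [550.5, 5.5]]
traycorner in [[450.8, 172.5], [429.0, -146.3], [653.7, 155.8], [632.1, -160.8]]
```

View pics/w1c.png

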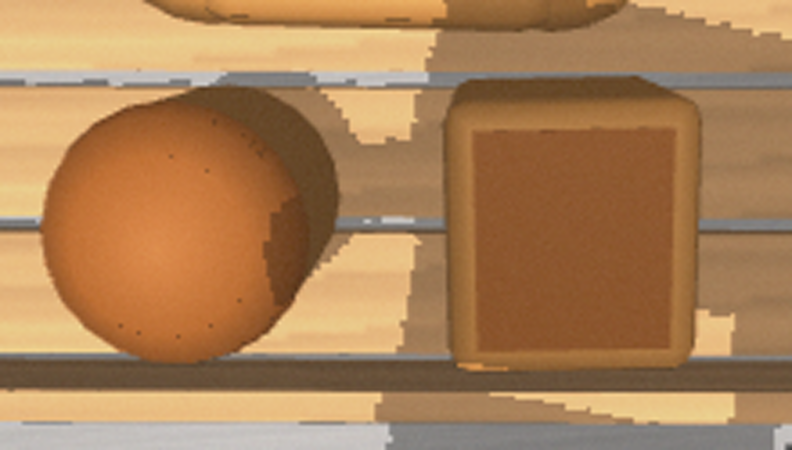

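{"method": "step_arm", "body": {"commands": [[[0.37,-0.53,-0.5],0],[[0,0,-0.9],0],[[0,0,-0.9],0],[[0,0,-0.6],0],[[0,0,0],0]]}}

```text
time_s: 2.35
eef_pos: [499.1, -40.9, 123.9]
ee_rot: [0.026, -0.705, 0.025, 0.709]
force: [-0.3, 1.8, 0.7]
grip_width: 0.925
```

```bash
python3 - <<'E'
from rig import *
from h import *
s=ctrl.sense();print(yaw(s["ee_rot"])[0],s["eef_pos"])
c=capture("wrist");cv2.imwrite("pics/w2.png",c["image"])
E
```

```text
-94.1039115562914 [499.11212331 -40.86405856 123.91314193]
```

View pics/w2.png

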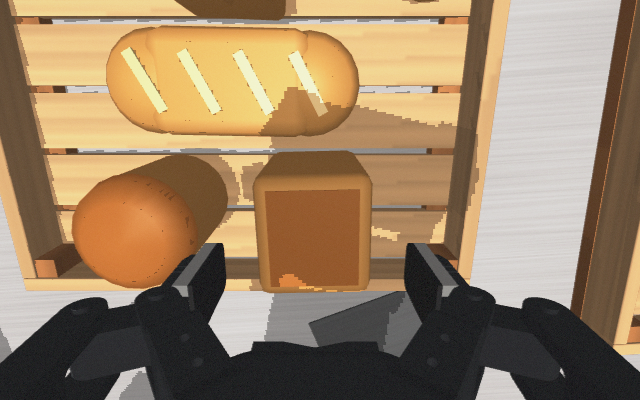

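{"method": "step_arm", "body": {"commands": [[[0.0,0,-0.5],0],[[0.04,0,-0.5],0],[[0,0,-0.45],0],[[0,0,0],0]]}}

```text
time_s: 2.8
eef_pos: [502.4, -40.6, 68.3]
ee_rot: [0.025, -0.706, 0.025, 0.707]
force: [-0.1, -0.4, 1.1]
grip_width: 0.925
```

{"method": "step_arm", "body": {"commands": [[[0,0,0],0],[[0,0,0],0],[[0,0,0],0],[[0,0,0],0],[[0,0,0],0]], "gripper": 1, "force": 25}}

```text
time_s: 3.3
eef_pos: [503.6, -40.7, 70.2]
ee_rot: [-0.024, 0.708, -0.025, -0.706]
force: [-1.6, -0.6, 8.1]
grip_width: 0.703
```

{"method": "step_arm", "body": {"commands": [[[0,0,0],0],[[0,0,0.1],0],[[0,0,0.3],0],[[0,0,0.6],0],[[0,0,0.6],0]]}}

```text
time_s: 3.8
eef_pos: [502.5, -40.1, 133.9]
ee_rot: [0.025, -0.707, 0.025, 0.707]
force: [-0.3, -0.5, -0.6]
grip_width: 0.7
```

{"method": "step_arm", "body": {"commands": [[[0,0,0.6],0],[[0,0,0.6],0],[[0,0,0.3],0],[[0,0,0],0]]}}

```text
time_s: 4.2
eef_pos: [503.2, -40.3, 194.0]
ee_rot: [-0.024, 0.708, -0.025, -0.706]
force: [0.4, 0.4, -2.4]
grip_width: 0.703
```

```bash
python3 - <<'E'
from rig import *
from h import *
s=ctrl.sense();print(yaw(s["ee_rot"])[0],s["eef_pos"],s["force"])
c=capture("scene");cv2.imwrite("pics/s2.png",c["image"])
E
```

```text
-93.98641841012036 [503.21150203 -40.30717266 193.98991325] [ 0.36239543  0.38923634 -2.37849301]
```

View pics/s2.png

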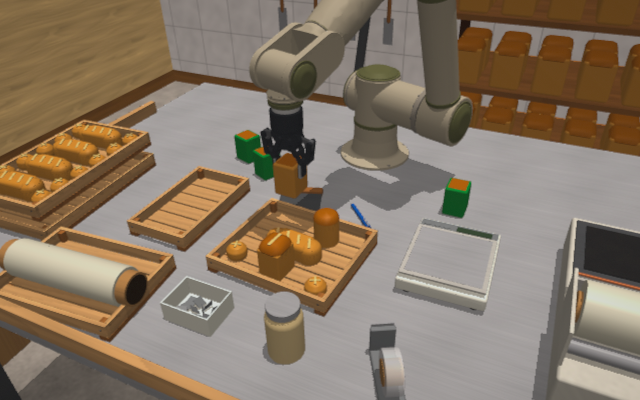

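{"method": "step_arm", "body": {"commands": [[[0.13,-0.38,0],0],[[0.25,-0.77,0],0],[[0.25,-0.77,0],0],[[0.25,-0.77,0],0],[[0.25,-0.77,0],0]]}}

```text
time_s: 4.75
eef_pos: [547.8, -180.6, 190.8]
ee_rot: [0.025, -0.706, 0.024, 0.707]
force: [-0.0, -0.1, -1.2]
grip_width: 0.701
```

{"method": "step_arm", "body": {"commands": [[[0.25,-0.77,0],0],[[0.25,-0.77,0],0],[[0.25,-0.77,0],0],[[0.25,-0.77,0],0],[[0.25,-0.77,0],0]]}}

```text
time_s: 5.25
eef_pos: [597.5, -334.7, 190.3]
ee_rot: [0.025, -0.706, 0.024, 0.707]
force: [-0.2, 0.1, -1.2]
grip_width: 0.7
```

{"method": "step_arm", "body": {"commands": [[[0.13,-0.38,0],0],[[0,0,0],0],[[0,0,0],0]]}}

```text
time_s: 5.55
eef_pos: [602.6, -347.9, 190.7]
ee_rot: [0.025, -0.706, 0.024, 0.707]
force: [0.5, 0.0, -1.7]
grip_width: 0.699
```

```bash
python3 - <<'E'
from rig import *
from h import *
s=ctrl.sense();print(yaw(s["ee_rot"])[0],s["eef_pos"],s["force"],s["joints"].round(2))
c=capture("wrist");cv2.imwrite("pics/w3.png",c["image"])
c=capture("scene");cv2.imwrite("pics/s3.png",c["image"])
E
```

```text
-94.01484919567693 [ 602.56147656 -347.91773984  190.65190154] [ 0.50928876  0.04890001 -1.71293142] [-0.69  0.74  0.95  0.    1.45  0.95]
```

View pics/w3.png

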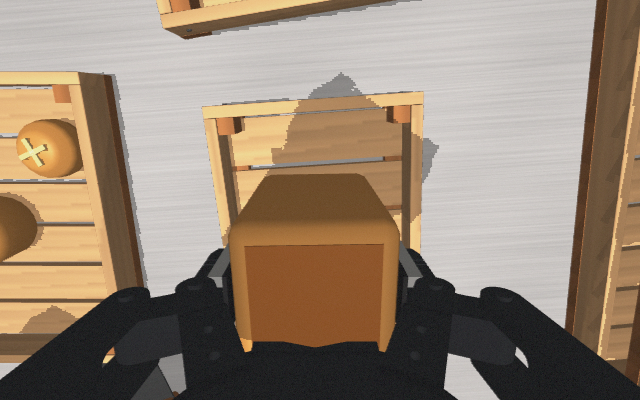

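View pics/s3.png

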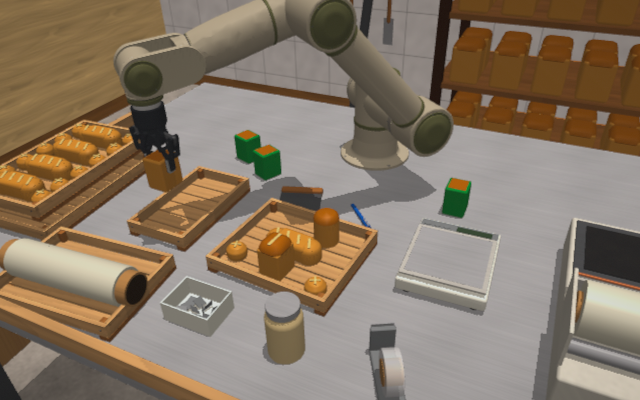

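```bash
python3 - <<'E'
from rig import *
from h import *
c=capture("wrist")
print([unp(c,u,v,45)[:2].round(1).tolist() for u,v in [(204,108),(423,93),(223,230),(422,230)]])
E
```

```text
[[672.5, -260.8], [671.9, -438.5], [565.8, -261.0], [553.5, -439.8]]
```

{"method": "step_arm", "body": {"commands": [[[0,0,-0.6],0],[[0,0,-0.8],0],[[0,0,-0.8],0],[[0,0,-0.4],0],[[0,0,-0.2],0]]}}

```text
time_s: 6.2
eef_pos: [602.8, -347.1, 79.2]
ee_rot: [0.025, -0.706, 0.024, 0.707]
force: [0.6, 0.1, -1.8]
grip_width: 0.702
```

{"method": "step_arm", "body": {"commands": [[[0,0,-0.1],0],[[0,0,0],0]]}}

```text
time_s: 6.4
eef_pos: [603.4, -348.0, 77.2]
ee_rot: [-0.024, 0.707, -0.025, -0.706]
force: [0.1, 1.1, -1.2]
grip_width: 0.7
```

{"method": "step_arm", "body": {"commands": [[[0,0,-0.08],0],[[0,0,-0.05],0],[[0,0,0],0]]}}

```text
time_s: 6.7
eef_pos: [603.1, -347.8, 71.2]
ee_rot: [-0.025, 0.707, -0.025, -0.707]
force: [-0.7, -0.6, -1.3]
grip_width: 0.702
```

{"method": "step_arm", "body": {"commands": [[[0,0,-0.05],0],[[0,0,0],0]]}}

```text
time_s: 6.9
eef_pos: [603.4, -348.0, 70.3]
ee_rot: [-0.024, 0.707, -0.025, -0.706]
force: [-1.4, 1.6, 4.8]
grip_width: 0.7
```

{"method": "step_arm", "body": {"commands": [[[0,0,0],0],[[0,0,0],0],[[0,0,0],0],[[0,0,0],0]], "gripper": -0.85}}

```text
time_s: 7.3
eef_pos: [603.1, -347.8, 69.0]
ee_rot: [0.025, -0.707, 0.025, 0.707]
force: [0.3, 0.2, -0.4]
grip_width: 0.927
```

{"method": "step_arm", "body": {"commands": [[[0,0,0.4],0],[[0,0,0.8],0],[[0,0,0.8],0],[[0,0,0.8],0],[[0,0,0.2],0]]}}

```text
time_s: 7.8
eef_pos: [604.1, -348.5, 194.8]
ee_rot: [-0.023, 0.709, -0.026, -0.704]
force: [0.7, 0.4, 0.3]
grip_width: 0.924
```

{"method": "step_arm", "body": {"commands": [[[-0.11,0.45,0],0],[[-0.23,0.91,0],0],[[-0.23,0.91,0],0],[[-0.23,0.91,0],0],[[-0.23,0.91,0],0]]}}

```text
time_s: 8.3
eef_pos: [561.2, -182.7, 189.2]
ee_rot: [0.025, -0.707, 0.025, 0.707]
force: [0.8, 1.1, 0.6]
grip_width: 0.926
```

{"method": "step_arm", "body": {"commands": [[[-0.23,0.91,0],0],[[-0.23,0.91,0],0],[[-0.23,0.91,0],0],[[-0.23,0.91,0],0],[[-0.23,0.91,0],0]]}}

```text
time_s: 8.8
eef_pos: [515.2, -0.8, 189.3]
ee_rot: [-0.025, 0.707, -0.025, -0.707]
force: [1.1, 0.3, -0.5]
grip_width: 0.921
```

{"method": "step_arm", "body": {"commands": [[[-0.23,0.91,0],0],[[-0.11,0.45,0],0],[[0,0,0],0],[[0,0,0],0]]}}

```text
time_s: 9.2
eef_pos: [502.4, 52.0, 189.3]
ee_rot: [-0.024, 0.707, -0.025, -0.707]
force: [0.8, 0.2, -0.8]
grip_width: 0.925
```

```bash
python3 - <<'E'
from rig import *
from h import *
s=ctrl.sense();print(yaw(s["ee_rot"])[0],s["eef_pos"],s["force"],s["joints"].round(2))
c=capture("wrist");cv2.imwrite("pics/w4.png",c["image"])
c=capture("scene");crop(c,100,130,400,310,2.5,"s4.png")
E
```

```text
-93.9614387809956 [502.38671927  51.96398375 189.29368866] [ 0.82719502  0.19494077 -0.79909741] [-0.13  0.32  1.64 -0.    1.19  1.51]
```

View pics/w4.png

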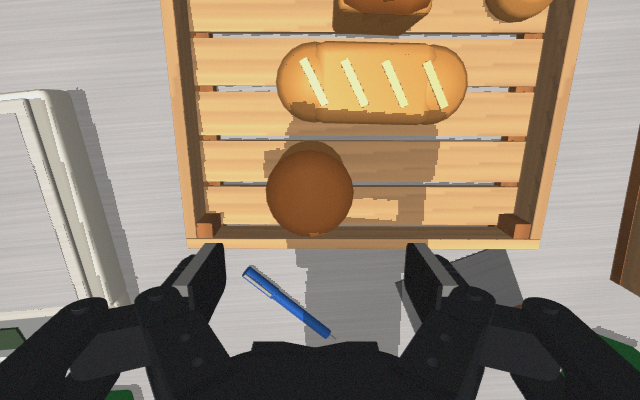

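View pics/s4.png

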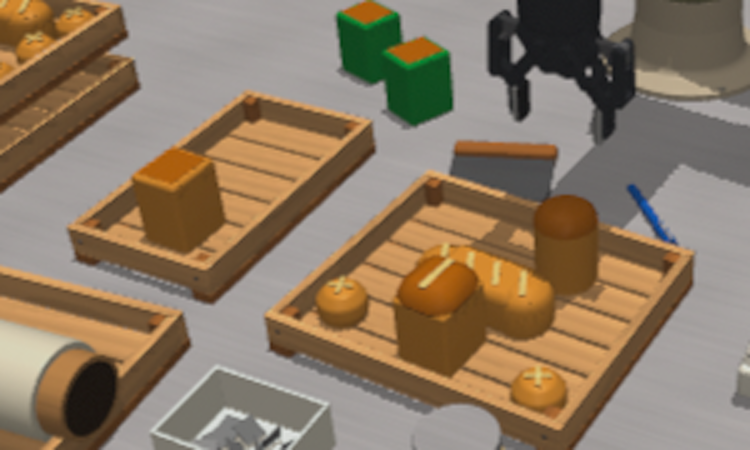

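```bash
python3 - <<'E'
from rig import *
from h import *
c=capture("wrist")
print([unp(c,u,v,83)[:2].round(1).tolist() for u,v in [(266,195),(354,195),(310,236)]])
p=unp(c,310,236,83)
# project candidate base/top circles
for x,y in [(504,55),(507,55)]:
  a=np.linspace(0,6.28,200)
  q=np.array([proj(c,(x+32*np.cos(t),y+32*np.sin(t),80)) for t in a]); print(q.min(0),q.max(0))
E
```

```text
[[506.6, 88.1], [502.0, 22.6], [471.5, 57.8]]
[268.14490313 152.01305389] [352.95743002 233.74277925]
[267.71428438 147.90720064] [352.79953137 230.16279883]
```

{"method": "step_arm", "body": {"commands": [[[0.02,0.08,-0.6],0],[[0,0,-0.8],0],[[0,0,-0.8],0],[[0,0,-0.6],0],[[0,0,-0.3],0]]}}

```text
time_s: 9.85
eef_pos: [502.4, 54.7, 63.2]
ee_rot: [0.025, -0.706, 0.025, 0.708]
force: [-0.3, -0.8, 0.0]
grip_width: 0.925
```

{"method": "step_arm", "body": {"commands": [[[0,0,0],0],[[0,0,0],0]]}}

```text
time_s: 10.05
eef_pos: [503.8, 55.0, 66.0]
ee_rot: [-0.025, 0.707, -0.025, -0.706]
force: [0.1, 0.0, 0.3]
grip_width: 0.929
```

{"method": "step_arm", "body": {"commands": [[[0,0,0],0],[[0,0,0],0],[[0,0,0],0],[[0,0,0],0],[[0,0,0],0]], "gripper": 1}}

```text
time_s: 10.55
eef_pos: [503.9, 55.2, 66.6]
ee_rot: [-0.024, 0.708, -0.025, -0.706]
force: [-1.3, -1.1, 5.4]
grip_width: 0.742
```

```bash
python3 - <<'E'
from rig import *
from h import *
s=ctrl.sense();print(yaw(s["ee_rot"])[0],s["eef_pos"],s["force"],s["grip_width"])
E
```

```text
-93.9836108257295 [503.87528604  55.22627013  66.61794377] [-1.33117166 -1.08568738  5.39128852] 0.742345109478811
```

{"method": "step_arm", "body": {"commands": [[[0,0,0.1],0],[[0,0,0.4],0],[[0,0,0.8],0],[[0,0,0.8],0],[[0,0,0.8],0]]}}

```text
time_s: 11.05
eef_pos: [502.9, 55.5, 183.0]
ee_rot: [-0.025, 0.707, -0.025, -0.706]
force: [0.6, 0.3, -2.3]
grip_width: 0.738
```

{"method": "step_arm", "body": {"commands": [[[0,0,0.2],0],[[-0.09,-0.46,0],0],[[-0.17,-0.92,0],0],[[-0.17,-0.92,0],0],[[-0.17,-0.92,0],0]]}}

```text
time_s: 11.55
eef_pos: [478.3, -74.4, 188.6]
ee_rot: [0.025, -0.706, 0.024, 0.707]
force: [0.4, -0.2, -1.3]
grip_width: 0.742
```

{"method": "step_arm", "body": {"commands": [[[-0.17,-0.92,0],0],[[-0.17,-0.92,0],0],[[-0.17,-0.92,0],0],[[-0.17,-0.92,0],0],[[-0.17,-0.92,0],0]]}}

```text
time_s: 12.05
eef_pos: [444.3, -258.6, 188.6]
ee_rot: [0.025, -0.706, 0.024, 0.707]
force: [1.2, 0.3, -0.9]
grip_width: 0.742
```

{"method": "step_arm", "body": {"commands": [[[-0.17,-0.92,0],0],[[-0.17,-0.92,0],0],[[-0.09,-0.42,0],0],[[0,0,0],0],[[0,0,0],0]]}}

```text
time_s: 12.55
eef_pos: [427.9, -346.8, 188.7]
ee_rot: [0.025, -0.706, 0.024, 0.707]
force: [0.2, -0.1, -1.2]
grip_width: 0.744
```

```bash
python3 - <<'E'
from rig import *
from h import *
s=ctrl.sense();print(yaw(s["ee_rot"])[0],s["eef_pos"],s["force"],s["grip_width"])
c=capture("wrist");cv2.imwrite("pics/w5.png",c["image"])
E
```

```text
-93.98718313719793 [ 427.91074972 -346.84174725  188.68362188] [ 0.23579351 -0.11979244 -1.18538188] 0.7440732279061589
```

View pics/w5.png

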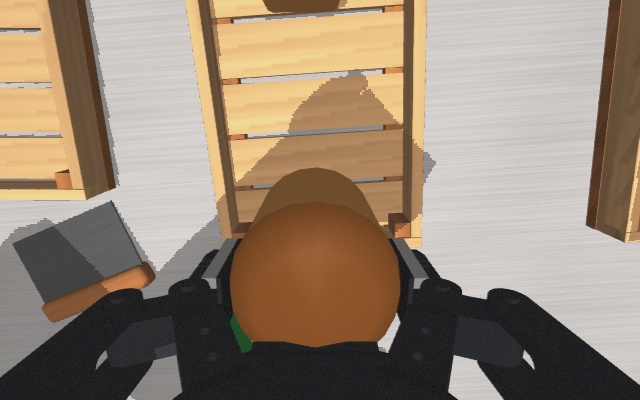

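```bash
python3 - <<'E'
from rig import *
from h import *
c=capture("wrist")
print([unp(c,u,v,45)[:2].round(1).tolist() for u,v in [(421,246),(404,215),(222,225)]])
E
```

```text
[[364.7, -437.6], [395.4, -422.2], [397.0, -261.1]]
```

{"method": "step_arm", "body": {"commands": [[[0,0,-0.6],0],[[0,0,-0.8],0],[[0,0,-0.8],0],[[0,0,-0.5],0],[[0,0,-0.2],0]]}}

```text
time_s: 13.15
eef_pos: [427.7, -346.0, 71.4]
ee_rot: [0.025, -0.706, 0.023, 0.707]
force: [0.4, -0.2, -0.7]
grip_width: 0.744
```

{"method": "step_arm", "body": {"commands": [[[0,0,-0.05],0],[[0,0,-0.05],0],[[0,0,0],0]]}}

```text
time_s: 13.45
eef_pos: [428.3, -348.0, 70.0]
ee_rot: [-0.024, 0.707, -0.025, -0.706]
force: [-0.6, 0.3, -0.8]
grip_width: 0.741
```

{"method": "step_arm", "body": {"commands": [[[0,0,-0.06],0],[[0,0,0],0]]}}

```text
time_s: 13.65
eef_pos: [427.9, -347.9, 66.9]
ee_rot: [-0.025, 0.707, -0.025, -0.707]
force: [0.5, -0.2, -1.0]
grip_width: 0.742
```

{"method": "step_arm", "body": {"commands": [[[0,0,-0.04],0],[[0,0,0],0]]}}

```text
time_s: 13.85
eef_pos: [428.0, -347.9, 66.6]
ee_rot: [-0.024, 0.707, -0.025, -0.707]
force: [-4.6, 3.6, 12.8]
grip_width: 0.739
```

Contact; release and lift.

{"method": "step_arm", "body": {"commands": [[[0,0,0.03],0],[[0,0,0],0],[[0,0,0],0],[[0,0,0],0]], "gripper": -0.85}}

```text
time_s: 14.25
eef_pos: [427.9, -347.8, 66.2]
ee_rot: [0.025, -0.707, 0.025, 0.707]
force: [0.0, -0.0, 0.0]
grip_width: 0.924
```

{"method": "step_arm", "body": {"commands": [[[0,0,0.4],0],[[0,0,0.8],0],[[0,0,0.8],0],[[0,0,0.8],0],[[0,0,0.3],0]]}}

```text
time_s: 14.75
eef_pos: [428.5, -348.5, 193.2]
ee_rot: [-0.023, 0.708, -0.026, -0.706]
force: [0.0, -0.2, -0.1]
grip_width: 0.928
```

{"method": "step_arm", "body": {"commands": [[[0.2,0.43,0],0],[[0.43,0.86,0],0],[[0.43,0.86,0],0],[[0.43,0.86,0],0],[[0.43,0.86,0],0]]}}

```text
time_s: 15.25
eef_pos: [504.9, -191.4, 189.3]
ee_rot: [0.025, -0.706, 0.024, 0.707]
force: [0.8, -0.1, 0.3]
grip_width: 0.925
```

{"method": "step_arm", "body": {"commands": [[[0.43,0.86,0],0],[[0.43,0.86,0],0],[[0.43,0.86,0],0],[[0.43,0.86,0],0],[[0.43,0.86,0],0]]}}

```text
time_s: 15.75
eef_pos: [590.9, -19.4, 189.2]
ee_rot: [0.025, -0.706, 0.025, 0.707]
force: [0.3, -1.0, 0.1]
grip_width: 0.929
```

{"method": "step_arm", "body": {"commands": [[[0.2,0.43,0],0],[[0,0,0],0],[[0,0,0],0]]}}

```text
time_s: 16.05
eef_pos: [598.3, -3.9, 189.3]
ee_rot: [0.024, -0.706, 0.024, 0.707]
force: [0.5, -0.6, -0.0]
grip_width: 0.924
```

```bash
python3 - <<'E'
from rig import *
from h import *
import pickle
s=ctrl.sense();print(yaw(s["ee_rot"])[0],s["eef_pos"],s["force"],s["grip_width"])
c=capture("wrist");cv2.imwrite("pics/w6.png",c["image"]);pickle.dump(c,open("w6.pkl","wb"))
c=capture("scene");crop(c,100,130,400,310,2.5,"s6.png")
E
```

```text
-93.96534101271158 [598.33085632  -3.93870715 189.31967475] [ 0.45216414 -0.63842753 -0.03010062] 0.9236112692749419
```

View pics/w6.png

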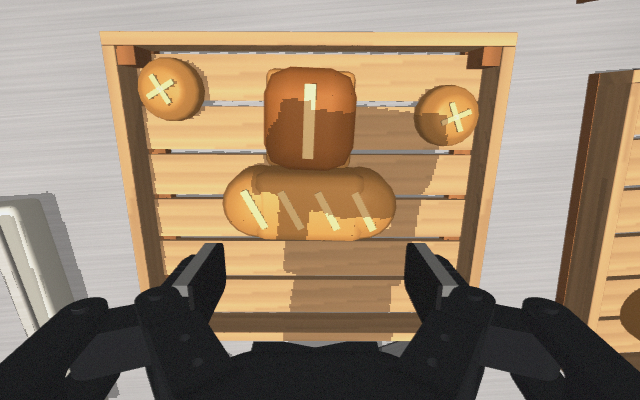

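View pics/s6.png

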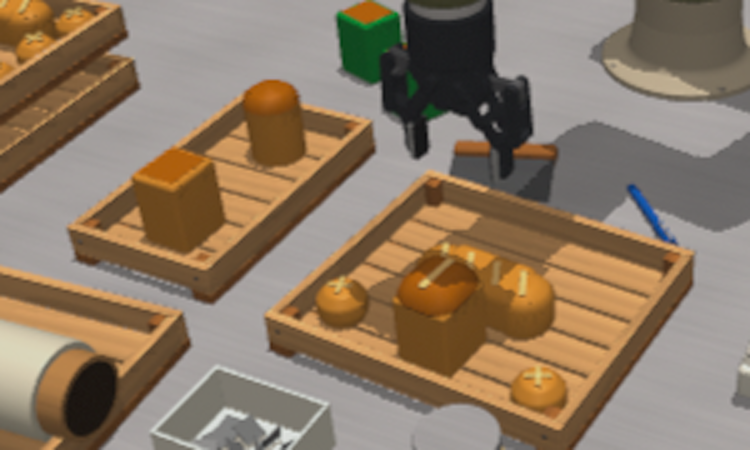

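```bash
python3 - <<'E'
from h import *
import pickle
c=pickle.load(open("w6.pkl","rb"))
P=lambda z,L:[unp(c,u,v,z)[:2].round(1).tolist() for u,v in L]
print("dom",P(92,[(264,120),(357,120)]),P(89,[(310,170),(310,67)]),P(109,[(310,84),(308,157)]))
print("low",P(38,[(223,203),(396,203),(300,241)]))
print("tray",P(45,[(101,33),(517,33)]))
print("buns",P(30,[(171,90),(446,115)]))
E
```

```text
dom [[657.1, 27.1], [652.7, -35.6]] [[620.0, -1.4], [688.7, -6.4]] [[677.2, -5.8], [632.7, -1.3]]
low [[585.1, 79.8], [574.4, -74.5], [543.7, 14.1]]
tray [[728.1, 151.0], [706.2, -165.3]]
buns [[684.3, 111.6], [647.8, -119.3]]
```

{"method": "step_arm", "body": {"commands": [[[0.7,0,0],0],[[0.7,0,-0.4],0],[[0,0,-0.8],0],[[0,0,-0.8],0],[[0,0,-0.6],0]]}}

```text
time_s: 16.65
eef_pos: [653.8, -4.9, 84.0]
ee_rot: [0.025, -0.706, 0.025, 0.707]
force: [0.6, 0.1, 0.4]
grip_width: 0.925
```

{"method": "step_arm", "body": {"commands": [[[0,0,-0.4],0],[[0,0,0],0],[[0,0,0],0]]}}

```text
time_s: 16.95
eef_pos: [654.8, -4.6, 71.0]
ee_rot: [-0.025, 0.707, -0.025, -0.706]
force: [0.5, 0.3, -0.1]
grip_width: 0.927
```

{"method": "step_arm", "body": {"commands": [[[0,0,0],0],[[0,0,0],0],[[0,0,0],0],[[0,0,0],0],[[0,0,0],0]], "gripper": 1}}

```text
time_s: 17.45
eef_pos: [655.4, -4.1, 72.0]
ee_rot: [-0.024, 0.708, -0.025, -0.706]
force: [-1.8, -1.2, 6.6]
grip_width: 0.706
```

```bash
python3 - <<'E'
from rig import *
from h import *
s=ctrl.sense();print(yaw(s["ee_rot"])[0],s["eef_pos"],s["force"],s["grip_width"])
E
```

```text
-93.99632581775114 [655.35567608  -4.11496095  71.95447473] [-1.78218744 -1.1954262   6.5729273 ] 0.7064518302990793
```

{"method": "step_arm", "body": {"commands": [[[0,0,0.1],0],[[0,0,0.4],0],[[0,0,0.8],0],[[0,0,0.8],0],[[0,0,0.8],0]]}}

```text
time_s: 17.95
eef_pos: [654.3, -3.7, 187.5]
ee_rot: [0.025, -0.706, 0.025, 0.707]
force: [-0.0, -0.3, -0.9]
grip_width: 0.703
```

{"method": "step_arm", "body": {"commands": [[[0,0,0.3],0],[[-0.17,-0.43,0],0],[[-0.345,-0.86,0],0],[[-0.345,-0.86,0],0],[[-0.345,-0.86,0],0]]}}

```text
time_s: 18.45
eef_pos: [604.8, -125.8, 196.2]
ee_rot: [0.025, -0.706, 0.024, 0.708]
force: [0.2, -0.7, -1.5]
grip_width: 0.706
```

{"method": "step_arm", "body": {"commands": [[[-0.345,-0.86,0],0],[[-0.345,-0.86,0],0],[[-0.345,-0.86,0],0],[[-0.345,-0.86,0],0],[[-0.345,-0.86,0],0]]}}

```text
time_s: 18.95
eef_pos: [535.5, -297.7, 196.3]
ee_rot: [0.025, -0.706, 0.024, 0.708]
force: [0.6, -0.2, -1.5]
grip_width: 0.705
```

{"method": "step_arm", "body": {"commands": [[[-0.345,-0.86,0],0],[[-0.17,-0.43,0],0],[[0,0,0],0],[[0,0,0],0]]}}

```text
time_s: 19.35
eef_pos: [516.6, -347.3, 197.3]
ee_rot: [0.025, -0.706, 0.024, 0.707]
force: [1.1, 0.5, -1.3]
grip_width: 0.699
```

```bash
python3 - <<'E'
from rig import *
from h import *
s=ctrl.sense();print(yaw(s["ee_rot"])[0],s["eef_pos"],s["force"],s["grip_width"])
c=capture("wrist");cv2.imwrite("pics/w7.png",c["image"])
E
```

```text
-94.00583339073718 [ 516.60118142 -347.25426021  197.27161486] [ 1.06884264  0.4752719  -1.27172068] 0.699183463052148
```

View pics/w7.png

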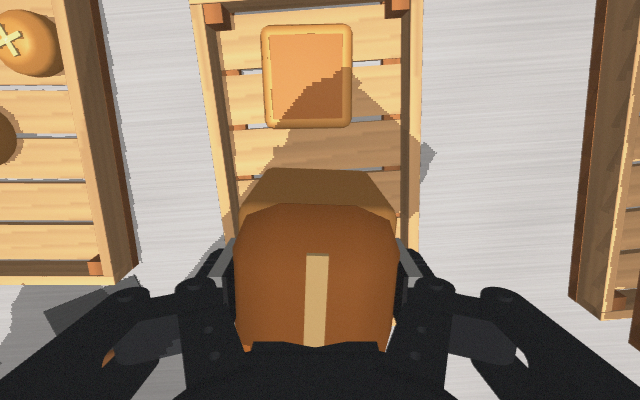

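{"method": "step_arm", "body": {"commands": [[[0,0,-0.6],0],[[0,0,-0.8],0],[[0,0,-0.8],0],[[0,0,-0.5],0],[[0,0,-0.2],0]]}}

```text
time_s: 19.9
eef_pos: [516.7, -345.8, 80.0]
ee_rot: [0.025, -0.706, 0.023, 0.708]
force: [0.1, 0.3, -1.4]
grip_width: 0.702
```

{"method": "step_arm", "body": {"commands": [[[0,0,-0.06],0],[[0,0,-0.06],0],[[0,0,0],0]]}}

```text
time_s: 20.2
eef_pos: [517.3, -347.9, 78.4]
ee_rot: [-0.024, 0.707, -0.025, -0.706]
force: [0.4, 0.6, -2.1]
grip_width: 0.704
```

{"method": "step_arm", "body": {"commands": [[[0,0,-0.08],0],[[0,0,-0.04],0],[[0,0,0],0]]}}

```text
time_s: 20.5
eef_pos: [516.8, -347.7, 72.6]
ee_rot: [0.025, -0.707, 0.025, 0.707]
force: [-0.1, -0.1, -1.3]
grip_width: 0.702
```

{"method": "step_arm", "body": {"commands": [[[0,0,-0.05],0],[[0,0,0],0]]}}

```text
time_s: 20.7
eef_pos: [517.0, -347.9, 71.9]
ee_rot: [-0.024, 0.707, -0.025, -0.707]
force: [-4.6, 2.7, 8.3]
grip_width: 0.701
```

{"method": "step_arm", "body": {"commands": [[[0,0,0.02],0],[[0,0,0],0],[[0,0,0],0],[[0,0,0],0]], "gripper": -0.85}}

```text
time_s: 21.1
eef_pos: [516.9, -347.8, 71.4]
ee_rot: [0.025, -0.707, 0.025, 0.707]
force: [-0.4, 0.2, 0.1]
grip_width: 0.926
```

{"method": "step_arm", "body": {"commands": [[[0,0,0.4],0],[[0,0,0.8],0],[[0,0,0.8],0],[[0,0,0.8],0],[[0,0,0.3],0]]}}

```text
time_s: 21.6
eef_pos: [517.6, -348.4, 198.7]
ee_rot: [-0.023, 0.708, -0.026, -0.705]
force: [0.7, -0.7, -0.0]
grip_width: 0.922
```

{"method": "step_arm", "body": {"commands": [[[0.0,0.43,0],0.045],[[0.15,0.86,0],0.045],[[0.15,0.86,0],0.045],[[0.15,0.86,0],0.045],[[0.15,0.86,0],0.045]]}}

```text
time_s: 22.1
eef_pos: [540.7, -191.5, 194.4]
ee_rot: [-0.223, -0.671, -0.224, 0.671]
force: [0.4, 0.1, 0.4]
grip_width: 0.925
```

{"method": "step_arm", "body": {"commands": [[[0.15,0.86,0],0.045],[[0.15,0.86,0],0.045],[[0.15,0.86,0],0.045],[[0.15,0.86,0],0.045],[[0.15,0.86,0],0.045]]}}

```text
time_s: 22.6
eef_pos: [570.7, -19.5, 194.5]
ee_rot: [-0.441, -0.552, -0.442, 0.552]
force: [0.3, -0.6, 0.2]
grip_width: 0.929
```

{"method": "step_arm", "body": {"commands": [[[0.15,0.6,0],0.045],[[0,0,0],0.005],[[0,0,0],0],[[0,0,0],0]]}}

```text
time_s: 23.0
eef_pos: [576.7, 2.1, 195.0]
ee_rot: [-0.481, -0.518, -0.482, 0.518]
force: [0.5, -0.2, 0.7]
grip_width: 0.924
```

```bash
python3 - <<'E'
from rig import *
from h import *
import pickle
s=ctrl.sense();print(yaw(s["ee_rot"])[0],s["eef_pos"],s["force"],s["grip_width"],s["joints"].round(2))
c=capture("wrist");cv2.imwrite("pics/w8.png",c["image"]);pickle.dump(c,open("w8.pkl","wb"))
c=capture("scene");crop(c,100,130,400,310,2.5,"s8.png")
E
```

```text
-4.149877771551735 [576.67110452   2.08059014 195.00619268] [ 0.47440335 -0.24499494  0.70926724] 0.9238435235738299 [-0.2   0.46  1.41 -0.    1.27 -0.13]
```

View pics/w8.png

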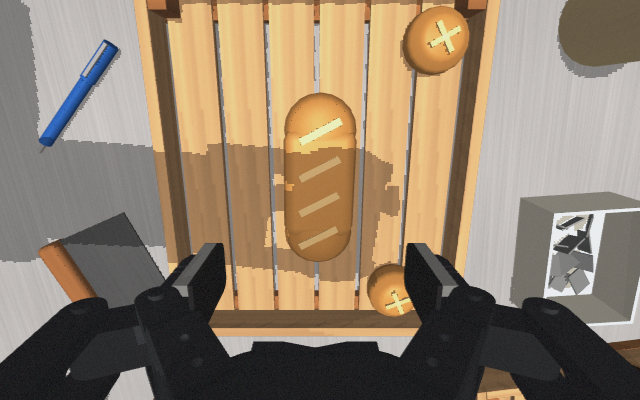

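View pics/s8.png

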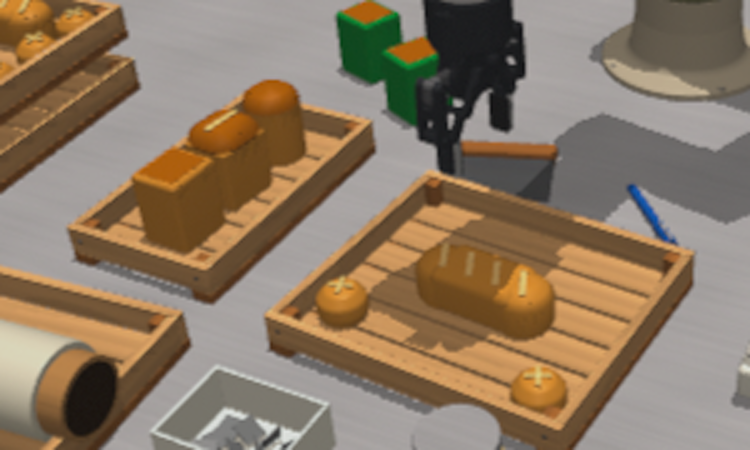

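```bash
python3 - <<'E'
from h import *
import pickle
c=pickle.load(open("w8.pkl","rb"))
P=lambda z,L:[unp(c,u,v,z)[:2].round(1).tolist() for u,v in L]
print("low sides",P(38,[(284,165),(355,165),(286,220),(353,220)]),"ends",P(38,[(320,93),(318,262)]))
print("buns",P(34,[(436,40),(397,290)]))
E
```

```text
low sides [[551.5, 18.4], [614.1, 13.9], [548.3, -33.1], [610.2, -37.6]] ends [[587.4, 76.9], [574.9, -78.0]]
buns [[684.3, 111.3], [651.4, -116.6]]
```

{"method": "step_arm", "body": {"commands": [[[0.07,-0.02,-0.6],0],[[0,0,-0.8],0],[[0,0,-0.8],0],[[0,0,-0.8],0],[[0,0,-0.5],0]]}}

```text
time_s: 23.6
eef_pos: [578.7, 1.6, 53.2]
ee_rot: [-0.481, -0.517, -0.483, 0.518]
force: [0.3, 0.2, -0.4]
grip_width: 0.927
```

{"method": "step_arm", "body": {"commands": [[[0,0,-0.35],0],[[0,0,-0.1],0],[[0,0,0],0],[[0,0,0],0]]}}

```text
time_s: 24.0
eef_pos: [580.3, 2.0, 38.6]
ee_rot: [0.483, 0.518, 0.482, -0.517]
force: [0.1, -0.1, -0.8]
grip_width: 0.925
```

{"method": "step_arm", "body": {"commands": [[[0,0,0],0],[[0,0,0],0],[[0,0,0],0],[[0,0,0],0],[[0,0,0],0]], "gripper": 1, "force": 25}}

```text
time_s: 24.5
eef_pos: [580.2, 2.1, 38.6]
ee_rot: [0.483, 0.517, 0.482, -0.517]
force: [-0.4, -0.1, 6.4]
grip_width: 0.7
```

```bash
python3 - <<'E'
from rig import *
from h import *
s=ctrl.sense();print(yaw(s["ee_rot"])[0],s["eef_pos"],s["force"],s["grip_width"],s["joints"].round(2))
E
```

```text
-3.9921196496315674 [580.18073746   2.12260123  38.55125689] [-0.43299996 -0.08785643  6.3681323 ] 0.7000957089481141 [-0.2   0.66  1.54 -0.    0.94 -0.13]
```

{"method": "step_arm", "body": {"commands": [[[0,0,0.1],0],[[0,0,0.5],0],[[0,0,0.9],0],[[0,0,0.9],0],[[0,0,0.9],0]]}}

```text
time_s: 25.0
eef_pos: [579.3, 2.3, 170.9]
ee_rot: [-0.482, -0.517, -0.482, 0.517]
force: [0.9, 0.8, -1.3]
grip_width: 0.703
```

{"method": "step_arm", "body": {"commands": [[[0,0,0.5],0],[[-0.11,0.44,0],0.033],[[-0.225,0.8,0],0],[[-0.225,0.8,0],0],[[-0.225,0.8,0],0]]}}

```text
time_s: 25.5
eef_pos: [547.6, 116.9, 189.5]
ee_rot: [0.508, 0.491, 0.508, -0.492]
force: [-0.1, 1.0, -1.8]
grip_width: 0.699
```

{"method": "step_arm", "body": {"commands": [[[-0.225,0.8,0],0],[[-0.225,0.8,0],0],[[-0.225,0.8,0],0],[[-0.225,0.8,0],0],[[-0.225,0.8,0],0]]}}

```text
time_s: 26.0
eef_pos: [502.6, 277.1, 189.6]
ee_rot: [0.508, 0.491, 0.508, -0.491]
force: [0.4, 0.3, -0.9]
grip_width: 0.701
```

{"method": "step_arm", "body": {"commands": [[[-0.225,0.8,0],0],[[-0.1,0.8,0],0],[[0,0.4,0],0],[[0,0,0],0],[[0,0,0],0]]}}

```text
time_s: 26.5
eef_pos: [490.1, 355.5, 189.3]
ee_rot: [0.509, 0.491, 0.509, -0.492]
force: [0.3, -0.4, -1.7]
grip_width: 0.701
```

```bash
python3 - <<'E'
from rig import *
from h import *
import pickle
s=ctrl.sense();print(yaw(s["ee_rot"])[0],s["eef_pos"],s["force"],s["grip_width"],s["joints"].round(2))
c=capture("wrist");cv2.imwrite("pics/w9.png",c["image"]);pickle.dump(c,open("w9.pkl","wb"))
c=capture("top");crop(c,100,80,400,280,2.6,"t9.png");pickle.dump(c,open("t9.pkl","wb"))
E
```

```text
1.968923957954393 [490.14048394 355.47152608 189.27321911] [ 0.29912758 -0.36470917 -1.74925887] 0.7013459887912769 [ 0.43  0.53  1.32 -0.    1.3   0.4 ]
```

View pics/w9.png

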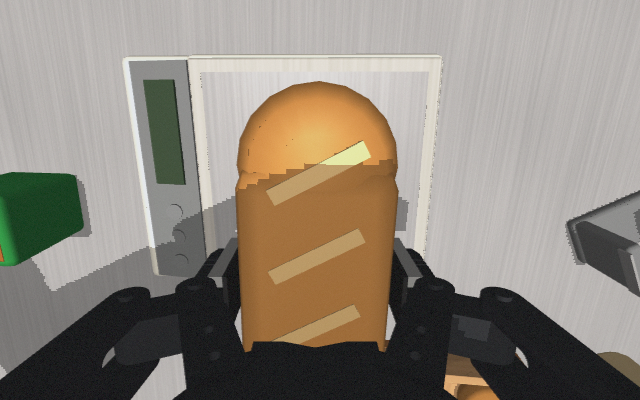

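View pics/t9.png

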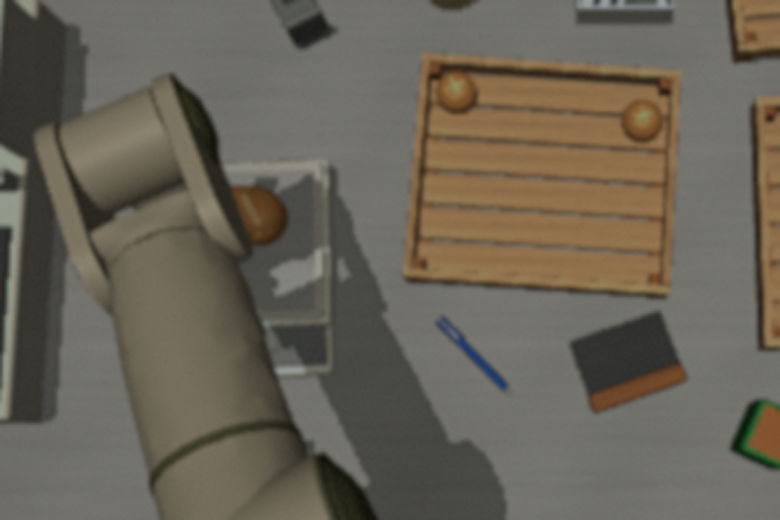

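```bash
python3 - <<'E'
from h import *
import pickle
c=pickle.load(open("w9.pkl","rb"))
P=lambda z,L:[unp(c,u,v,z)[:2].round(1).tolist() for u,v in L]
print("plate",P(59,[(190,56),(442,55),(206,245),(428,245)]))
print("loaf far end",P(189.3-38.6+38,[(318,82)]), "proj center",proj(c,(490.1,355.5,189)))
E
```

```text
plate [[395.9, 452.9], [581.1, 460.1], [399.5, 302.0], [590.1, 308.6]]
loaf far end [[489.6, 431.2]] proj center [312.79808674 263.53105894]
```

{"method": "step_arm", "body": {"commands": [[[0.05,0.11,-0.5],0],[[0,0,-0.8],0],[[0,0,-0.7],0],[[0,0,-0.3],0],[[0,0,0],0]]}}

```text
time_s: 27.1
eef_pos: [492.0, 359.4, 96.4]
ee_rot: [0.508, 0.491, 0.509, -0.493]
force: [0.3, 0.4, -0.8]
grip_width: 0.702
```

{"method": "step_arm", "body": {"commands": [[[0,0,-0.1],0],[[0,0,-0.1],0],[[0,0,0],0]]}}

```text
time_s: 27.4
eef_pos: [492.4, 360.2, 89.9]
ee_rot: [0.509, 0.492, 0.508, -0.491]
force: [0.5, -0.2, -0.6]
grip_width: 0.697
```

{"method": "step_arm", "body": {"commands": [[[0,0,-0.08],0],[[0,0,-0.04],0],[[0,0,0],0]]}}

```text
time_s: 27.7
eef_pos: [492.2, 360.2, 84.5]
ee_rot: [0.508, 0.491, 0.508, -0.491]
force: [-0.6, 0.7, -1.1]
grip_width: 0.705
```

{"method": "step_arm", "body": {"commands": [[[0,0,-0.05],0],[[0,0,0],0]]}}

```text
time_s: 27.9
eef_pos: [492.3, 360.3, 82.7]
ee_rot: [0.508, 0.491, 0.508, -0.491]
force: [-0.1, -0.4, -1.8]
grip_width: 0.699
```

{"method": "step_arm", "body": {"commands": [[[0,0,-0.04],0],[[0,0,0],0]]}}

```text
time_s: 28.1
eef_pos: [492.4, 360.3, 82.6]
ee_rot: [0.509, 0.492, 0.508, -0.491]
force: [-4.6, -3.4, 9.9]
grip_width: 0.702
```

{"method": "step_arm", "body": {"commands": [[[0,0,0.03],0],[[0,0,0],0],[[0,0,0],0],[[0,0,0],0]], "gripper": -0.85}}

```text
time_s: 28.5
eef_pos: [492.3, 360.2, 82.1]
ee_rot: [0.508, 0.491, 0.508, -0.491]
force: [-0.2, -0.5, 0.7]
grip_width: 0.922
```

{"method": "step_arm", "body": {"commands": [[[0,0,0.4],0],[[0,0,0.8],0],[[0,0,0.8],0],[[0,0,0.5],0],[[0,0,0.2],0]]}}

```text
time_s: 29.0
eef_pos: [492.8, 360.5, 192.4]
ee_rot: [0.509, 0.492, 0.508, -0.49]
force: [-1.2, -0.1, 0.1]
grip_width: 0.926
```

```bash
python3 - <<'E'
from rig import *
from h import *
import pickle
s=ctrl.sense();print(yaw(s["ee_rot"])[0],s["eef_pos"],s["force"],s["grip_width"],s["joints"].round(2))
c=capture("wrist");cv2.imwrite("pics/w10.png",c["image"]);pickle.dump(c,open("w10.pkl","wb"))
E
```

```text
1.9515543408453921 [492.82785706 360.50107419 192.36509497] [-1.23757228 -0.13666251  0.09709598] 0.9256116319197429 [0.44 0.54 1.3  0.   1.3  0.41]
```

View pics/w10.png

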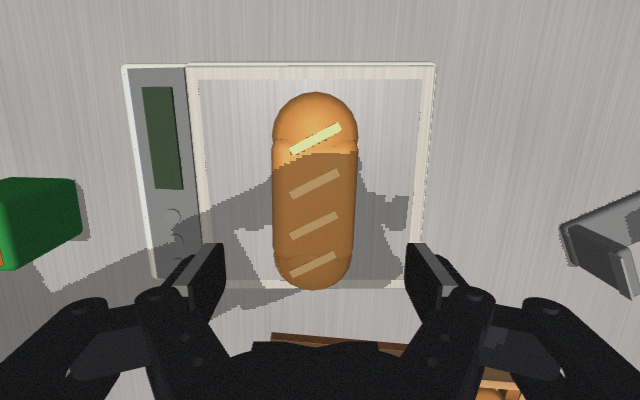

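```bash
python3 - <<'E'
from h import *
import pickle
c=pickle.load(open("w10.pkl","rb"))
P=lambda z,L:[unp(c,u,v,z)[:2].round(1).tolist() for u,v in L]
print("plate",P(59,[(186,66),(435,65),(203,287),(409,289),(201,240),(421,240)]))
print("loaf",P(80,[(315,93),(313,290)]),P(80,[(272,190),(355,190)]))
E
```

```text
plate [[394.6, 451.5], [581.3, 458.7], [396.9, 264.9], [582.8, 268.8], [397.7, 310.7], [587.9, 316.8]]
loaf [[491.8, 435.0], [495.6, 278.0]] [[461.5, 363.1], [524.8, 365.2]]
```

{"method": "step_arm", "body": {"commands": [[[0.03,-0.6,0],-0.0445],[[0.03,-0.97,0],-0.0445],[[0.03,-0.97,0],-0.0445],[[0.03,-0.97,0],-0.0445],[[0.03,-0.97,0],-0.0445]]}}

```text
time_s: 29.55
eef_pos: [497.6, 179.5, 188.9]
ee_rot: [-0.307, -0.636, -0.308, 0.637]
force: [-0.4, -0.0, -0.1]
grip_width: 0.928
```

{"method": "step_arm", "body": {"commands": [[[0.03,-0.97,0],-0.0445],[[0.03,-0.97,0],-0.0445],[[0.03,-0.97,0],-0.0445],[[0.03,-0.97,0],-0.0445],[[0.03,-0.97,0],-0.0445]]}}

```text
time_s: 30.05
eef_pos: [503.6, -14.5, 189.0]
ee_rot: [-0.071, -0.703, -0.071, 0.704]
force: [0.6, 0.4, -0.3]
grip_width: 0.922
```

{"method": "step_arm", "body": {"commands": [[[0.03,-0.97,0],-0.0445],[[0.03,-0.97,0],-0.0445],[[0.03,-0.97,0],0],[[0.03,-0.97,0],0],[[0.03,-0.97,0],0]]}}

```text
time_s: 30.55
eef_pos: [509.7, -208.4, 188.8]
ee_rot: [0.026, -0.706, 0.025, 0.707]
force: [-0.3, -0.0, -0.0]
grip_width: 0.928
```

{"method": "step_arm", "body": {"commands": [[[0.03,-0.97,0],0],[[0.03,-0.97,0],0],[[0.03,-0.62,0],0],[[0,0,0],0],[[0,0,0],0]]}}

```text
time_s: 31.05
eef_pos: [513.5, -309.0, 188.9]
ee_rot: [0.027, -0.706, 0.025, 0.707]
force: [0.2, -0.1, -0.8]
grip_width: 0.927
```

```bash
python3 - <<'E'
from rig import *
from h import *
import pickle
s=ctrl.sense();print(yaw(s["ee_rot"])[0],s["eef_pos"],s["force"],s["grip_width"],s["joints"].round(2))
c=capture("wrist");cv2.imwrite("pics/w11.png",c["image"])
E
```

```text
-94.20409442710826 [ 513.48360802 -308.97362728  188.91768617] [ 0.15079166 -0.14015028 -0.77913408] 0.9266119282414957 [-0.74  0.52  1.34  0.    1.29  0.91]
```

View pics/w11.png

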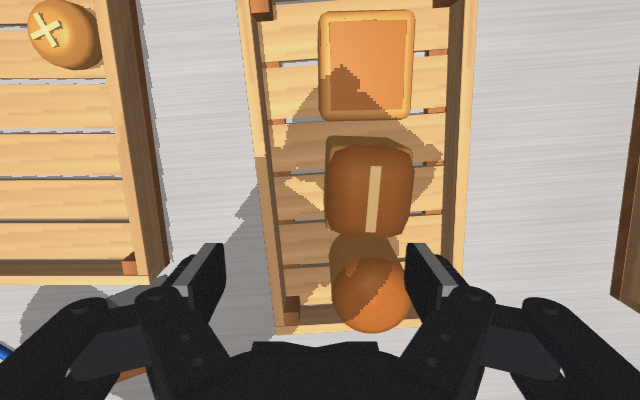

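{"method": "step_arm", "body": {"commands": [[[0.08,-0.97,0],0.001],[[0,0,-0.4],0],[[0,0,-0.4],0],[[0,0,0],0],[[0,0,0],0]]}}

```text
time_s: 31.6
eef_pos: [517.4, -347.3, 158.7]
ee_rot: [0.024, -0.707, 0.024, 0.707]
force: [0.4, -0.1, 0.8]
grip_width: 0.921
```

```bash
python3 - <<'E'
from rig import *
from h import *
s=ctrl.sense();print(yaw(s["ee_rot"])[0],s["eef_pos"],s["grip_width"])
c=capture("wrist");cv2.imwrite("pics/w12.png",c["image"])
E
```

```text
-93.92376262235867 [ 517.40011979 -347.26090954  158.7003547 ] 0.9212981155288673
```

View pics/w12.png

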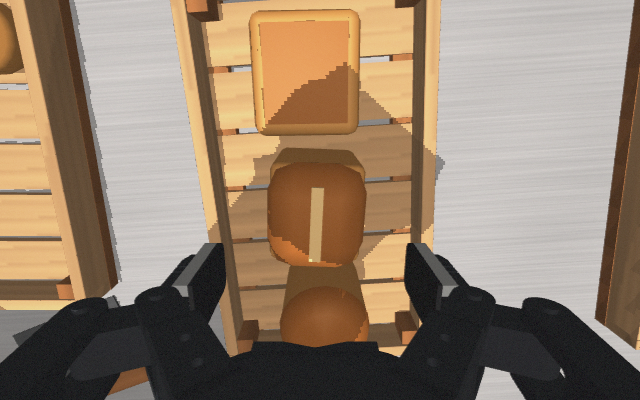

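Centred. Descend and grip.

{"method": "step_arm", "body": {"commands": [[[0,0,-0.7],0],[[0,0,-0.8],0],[[0,0,-0.5],0],[[0,0,-0.2],0],[[0,0,0],0]]}}

```text
time_s: 32.15
eef_pos: [517.2, -348.0, 70.4]
ee_rot: [0.025, -0.707, 0.024, 0.707]
force: [-0.9, -0.0, 0.3]
grip_width: 0.927
```

{"method": "step_arm", "body": {"commands": [[[0,0,0],0],[[0,0,0],0],[[0,0,0],0],[[0,0,0],0],[[0,0,0],0]], "gripper": 1}}

```text
time_s: 32.65
eef_pos: [517.7, -348.7, 72.2]
ee_rot: [-0.024, 0.707, -0.025, -0.706]
force: [-1.6, 1.8, 7.3]
grip_width: 0.704
```

{"method": "step_arm", "body": {"commands": [[[0,0,0.1],0],[[0,0,0.4],0],[[0,0,0.8],0],[[0,0,0.8],0],[[0,0,0.8],0]]}}

```text
time_s: 33.15
eef_pos: [516.9, -348.0, 187.8]
ee_rot: [0.025, -0.707, 0.025, 0.707]
force: [0.0, -0.5, -2.1]
grip_width: 0.703
```

{"method": "step_arm", "body": {"commands": [[[0,0,0.3],0],[[0.17,0.43,0],0],[[0.344,0.86,0],0],[[0.344,0.86,0],0],[[0.344,0.86,0],0]]}}

```text
time_s: 33.65
eef_pos: [565.1, -225.3, 196.3]
ee_rot: [0.025, -0.706, 0.024, 0.708]
force: [0.6, -0.2, -1.9]
grip_width: 0.702
```

{"method": "step_arm", "body": {"commands": [[[0.344,0.86,0],0],[[0.344,0.86,0],0],[[0.344,0.86,0],0],[[0.344,0.86,0],0],[[0.344,0.86,0],0]]}}

```text
time_s: 34.15
eef_pos: [633.7, -53.1, 196.3]
ee_rot: [0.025, -0.706, 0.024, 0.708]
force: [-0.2, -0.3, -1.1]
grip_width: 0.699
```

{"method": "step_arm", "body": {"commands": [[[0.344,0.86,0],0],[[0.17,0.43,0],0],[[0,0,0],0],[[0,0,0],0]]}}

```text
time_s: 34.55
eef_pos: [654.0, -4.3, 197.2]
ee_rot: [0.024, -0.706, 0.025, 0.707]
force: [-0.1, -1.0, -1.0]
grip_width: 0.704
```

```bash
python3 - <<'E'
from rig import *
from h import *
s=ctrl.sense();print(yaw(s["ee_rot"])[0],s["eef_pos"],s["grip_width"])
E
```

```text
-93.97176283846804 [654.04040839  -4.30563888 197.17704639] 0.7044411134640112
```

{"method": "step_arm", "body": {"commands": [[[0.01,0,-0.6],0],[[0,0,-0.8],0],[[0,0,-0.8],0],[[0,0,-0.5],0],[[0,0,-0.2],0]]}}

```text
time_s: 35.05
eef_pos: [653.5, -5.5, 79.8]
ee_rot: [0.025, -0.705, 0.025, 0.708]
force: [-1.5, 0.1, -1.3]
grip_width: 0.699
```

{"method": "step_arm", "body": {"commands": [[[0,0,-0.05],0],[[0,0,-0.05],0],[[0,0,0],0]]}}

```text
time_s: 35.35
eef_pos: [655.3, -4.5, 79.3]
ee_rot: [-0.025, 0.707, -0.025, -0.706]
force: [-0.8, 0.7, -1.5]
grip_width: 0.699
```

{"method": "step_arm", "body": {"commands": [[[0,0,-0.05],0],[[0,0,-0.03],0],[[0,0,0],0]]}}

```text
time_s: 35.65
eef_pos: [654.9, -4.1, 75.1]
ee_rot: [0.025, -0.707, 0.025, 0.707]
force: [-0.7, 0.2, -1.6]
grip_width: 0.701
```

{"method": "step_arm", "body": {"commands": [[[0,0,-0.05],0],[[0,0,-0.02],0],[[0,0,0],0]]}}

```text
time_s: 35.95
eef_pos: [655.0, -4.2, 72.3]
ee_rot: [-0.025, 0.707, -0.025, -0.707]
force: [0.2, 0.6, -1.2]
grip_width: 0.705
```

{"method": "step_arm", "body": {"commands": [[[0,0,-0.03],0],[[0,0,0],0]]}}

```text
time_s: 36.15
eef_pos: [655.1, -4.1, 72.3]
ee_rot: [-0.025, 0.707, -0.025, -0.706]
force: [-3.6, 0.8, 7.3]
grip_width: 0.7
```

{"method": "step_arm", "body": {"commands": [[[0,0,0.02],0],[[0,0,0],0],[[0,0,0],0],[[0,0,0],0]], "gripper": -0.85}}

```text
time_s: 36.55
eef_pos: [654.9, -4.2, 71.8]
ee_rot: [0.025, -0.707, 0.025, 0.707]
force: [0.0, -0.7, 0.0]
grip_width: 0.927
```

{"method": "step_arm", "body": {"commands": [[[0,0,0.4],0],[[0,0,0.8],0],[[0,0,0.8],0],[[0,0,0.8],0],[[0,0,0.2],0]]}}

```text
time_s: 37.05
eef_pos: [656.1, -4.4, 195.8]
ee_rot: [-0.024, 0.709, -0.025, -0.704]
force: [0.4, -0.7, -0.3]
grip_width: 0.922
```

{"method": "step_arm", "body": {"commands": [[[-0.13,-0.43,0],0],[[-0.13,-0.86,0],0],[[-0.13,-0.86,0],0],[[-0.13,-0.86,0],0],[[-0.13,-0.86,0],0]]}}

```text
time_s: 37.55
eef_pos: [627.5, -161.2, 189.8]
ee_rot: [0.025, -0.706, 0.024, 0.708]
force: [1.1, -0.2, 0.8]
grip_width: 0.928
```

{"method": "step_arm", "body": {"commands": [[[-0.13,-0.86,0],0],[[-0.13,-0.86,0],0],[[-0.13,-0.86,0],0],[[-0.13,-0.86,0],0],[[-0.13,-0.86,0],0]]}}

```text
time_s: 38.05
eef_pos: [601.3, -333.1, 189.7]
ee_rot: [0.026, -0.706, 0.024, 0.708]
force: [0.2, 0.5, 1.0]
grip_width: 0.924
```

{"method": "step_arm", "body": {"commands": [[[0,-0.43,-0.4],0],[[0,0,-0.4],0],[[0,0,0],0],[[0,0,0],0]]}}

```text
time_s: 38.45
eef_pos: [602.3, -348.3, 159.0]
ee_rot: [0.025, -0.706, 0.024, 0.707]
force: [-0.1, 0.6, 0.6]
grip_width: 0.922
```

```bash
python3 - <<'E'
from rig import *
from h import *
s=ctrl.sense();print(yaw(s["ee_rot"])[0],s["eef_pos"],s["grip_width"])
c=capture("wrist");cv2.imwrite("pics/w13.png",c["image"])
c=capture("scene");crop(c,100,130,500,310,2,"s13.png")
E
```

```text
-94.00068224435911 [ 602.28502241 -348.31457074  159.00439012] 0.9223357814331886
```

View pics/w13.png

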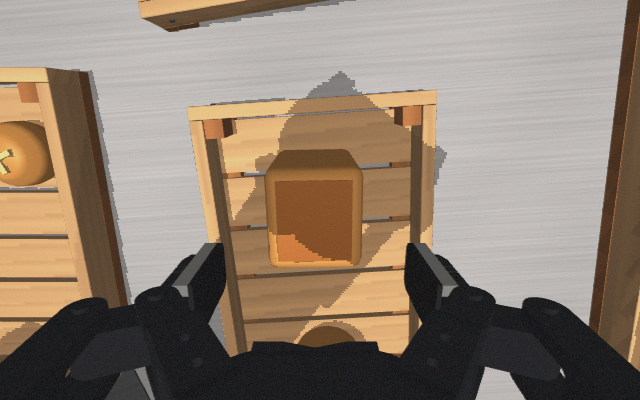

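View pics/s13.png

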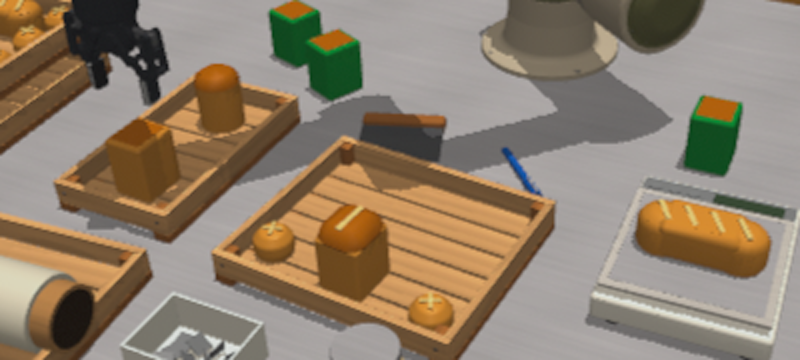

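{"method": "step_arm", "body": {"commands": [[[0.01,0,-0.7],0],[[0,0,-0.8],0],[[0,0,-0.5],0],[[0,0,-0.24],0],[[0,0,0],0]]}}

```text
time_s: 39.05
eef_pos: [603.2, -347.9, 69.9]
ee_rot: [0.025, -0.706, 0.024, 0.707]
force: [0.2, 0.1, 0.1]
grip_width: 0.924
```

{"method": "step_arm", "body": {"commands": [[[0,0,0],0],[[0,0,0],0],[[0,0,0],0],[[0,0,0],0],[[0,0,0],0]], "gripper": 1}}

```text
time_s: 39.55
eef_pos: [604.0, -348.6, 72.2]
ee_rot: [-0.024, 0.708, -0.025, -0.706]
force: [0.7, 1.1, 6.3]
grip_width: 0.7
```

{"method": "step_arm", "body": {"commands": [[[0,0,0.1],0],[[0,0,0.4],0],[[0,0,0.8],0],[[0,0,0.8],0],[[0,0,0.8],0]]}}

```text
time_s: 40.05
eef_pos: [603.1, -348.1, 188.7]
ee_rot: [-0.025, 0.707, -0.025, -0.707]
force: [0.4, -0.2, -1.4]
grip_width: 0.7
```

{"method": "step_arm", "body": {"commands": [[[0,0,0.2],0],[[-0.14,0.43,0],0],[[-0.28,0.85,0],0],[[-0.28,0.85,0],0],[[-0.28,0.85,0],0]]}}

```text
time_s: 40.55
eef_pos: [563.1, -227.5, 193.3]
ee_rot: [0.025, -0.706, 0.024, 0.707]
force: [1.4, 1.1, -1.8]
grip_width: 0.702
```

{"method": "step_arm", "body": {"commands": [[[-0.28,0.85,0],0],[[-0.28,0.85,0],0],[[-0.28,0.85,0],0],[[-0.28,0.85,0],0],[[-0.28,0.85,0],0]]}}

```text
time_s: 41.05
eef_pos: [507.0, -57.6, 193.7]
ee_rot: [0.025, -0.706, 0.025, 0.707]
force: [-0.2, 0.6, -2.7]
grip_width: 0.695
```

{"method": "step_arm", "body": {"commands": [[[-0.13,0.47,0],0],[[0,0,0],0],[[0,0,0],0],[[0,0,0],0]]}}

```text
time_s: 41.45
eef_pos: [503.1, -41.0, 194.0]
ee_rot: [0.025, -0.707, 0.025, 0.707]
force: [-1.2, -0.1, -2.2]
grip_width: 0.699
```

```bash
python3 - <<'E'
from rig import *
from h import *
s=ctrl.sense();print(yaw(s["ee_rot"])[0],s["eef_pos"],s["grip_width"])
E
```

```text
-94.03989845742399 [503.05810523 -41.00524151 193.99638625] 0.6986630471084905
```

Descend (194 → ~72).

{"method": "step_arm", "body": {"commands": [[[0,0,-0.6],0],[[0,0,-0.8],0],[[0,0,-0.8],0],[[0,0,-0.4],0],[[0,0,-0.2],0]]}}

```text
time_s: 41.95
eef_pos: [502.4, -40.9, 80.6]
ee_rot: [0.025, -0.706, 0.025, 0.708]
force: [0.6, 0.1, -1.6]
grip_width: 0.701
```

{"method": "step_arm", "body": {"commands": [[[0,0,-0.08],0],[[0,0,-0.05],0],[[0,0,0],0]]}}

```text
time_s: 42.25
eef_pos: [503.3, -40.5, 77.7]
ee_rot: [-0.025, 0.707, -0.025, -0.706]
force: [0.7, -0.2, -1.4]
grip_width: 0.7
```

{"method": "step_arm", "body": {"commands": [[[0,0,-0.05],0],[[0,0,0],0]]}}

```text
time_s: 42.45
eef_pos: [503.0, -40.2, 75.3]
ee_rot: [-0.025, 0.707, -0.025, -0.706]
force: [0.3, 0.6, -2.9]
grip_width: 0.701
```

{"method": "step_arm", "body": {"commands": [[[0,0,-0.05],0],[[0,0,-0.02],0],[[0,0,0],0]]}}

```text
time_s: 42.75
eef_pos: [502.9, -40.1, 72.3]
ee_rot: [-0.025, 0.707, -0.025, -0.707]
force: [0.3, 0.1, -2.3]
grip_width: 0.697
```

{"method": "step_arm", "body": {"commands": [[[0,0,-0.04],0],[[0,0,0],0]]}}

```text
time_s: 42.95
eef_pos: [503.1, -40.1, 72.2]
ee_rot: [-0.024, 0.707, -0.025, -0.706]
force: [-6.6, 2.9, 16.8]
grip_width: 0.703
```

{"method": "step_arm", "body": {"commands": [[[0,0,0.03],0],[[0,0,0],0],[[0,0,0],0],[[0,0,0],0]], "gripper": -0.85}}

```text
time_s: 43.35
eef_pos: [502.9, -40.2, 71.8]
ee_rot: [0.025, -0.707, 0.025, 0.707]
force: [0.3, -0.0, 0.2]
grip_width: 0.931
```

{"method": "step_arm", "body": {"commands": [[[0,0,0.4],0],[[0,0,0.8],0],[[0,0,0.8],0],[[0,0,0.8],0],[[0,0,0.2],0]]}}

```text
time_s: 43.85
eef_pos: [504.0, -40.5, 195.0]
ee_rot: [-0.024, 0.709, -0.025, -0.705]
force: [0.1, -0.6, -0.2]
grip_width: 0.925
```

{"method": "step_arm", "body": {"commands": [[[-0.2,-0.43,0],0],[[-0.23,-0.86,0],0],[[-0.23,-0.86,0],0],[[-0.23,-0.86,0],0],[[-0.23,-0.86,0],0]]}}

```text
time_s: 44.35
eef_pos: [457.4, -196.1, 191.2]
ee_rot: [0.025, -0.706, 0.024, 0.707]
force: [0.7, 0.4, 0.4]
grip_width: 0.921
```

{"method": "step_arm", "body": {"commands": [[[-0.23,-0.86,0],0],[[-0.23,-0.86,0],0],[[-0.23,-0.86,0],0],[[0,-0.38,-0.3],0],[[0,0,-0.3],0]]}}

```text
time_s: 44.85
eef_pos: [429.9, -315.0, 166.6]
ee_rot: [0.026, -0.707, 0.025, 0.707]
force: [1.2, -0.5, 0.5]
grip_width: 0.924
```

{"method": "step_arm", "body": {"commands": [[[0,0,0],0],[[0,0,0],0]]}}

```text
time_s: 45.05
eef_pos: [430.7, -312.3, 167.6]
ee_rot: [0.025, -0.706, 0.024, 0.707]
force: [-1.0, -0.2, 0.1]
grip_width: 0.921
```

```bash
python3 - <<'E'
from rig import *
from h import *
s=ctrl.sense();print(yaw(s["ee_rot"])[0],s["eef_pos"],s["grip_width"])
c=capture("wrist");cv2.imwrite("pics/w14.png",c["image"])
E
```

```text
-93.93213775760404 [ 430.66602926 -312.31116034  167.59193275] 0.921377619500469
```

View pics/w14.png

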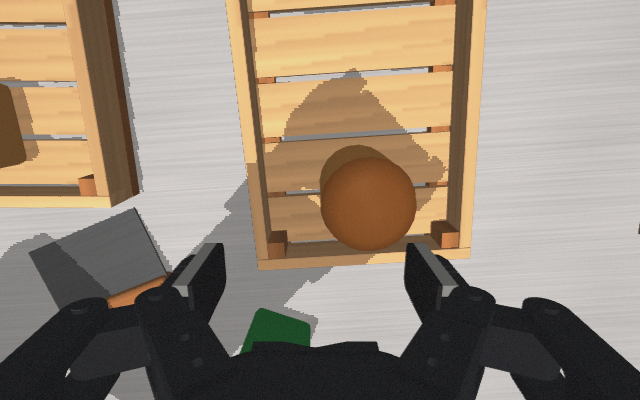

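{"method": "step_arm", "body": {"commands": [[[-0.06,-0.88,0],0],[[0,0,-0.2],0],[[0,0,0],0],[[0,0,0],0]]}}

```text
time_s: 45.5
eef_pos: [428.3, -347.6, 160.0]
ee_rot: [0.024, -0.707, 0.024, 0.707]
force: [0.2, -0.2, 0.3]
grip_width: 0.925
```

```bash
python3 - <<'E'
from rig import *
from h import *
s=ctrl.sense();print(yaw(s["ee_rot"])[0],s["eef_pos"],s["grip_width"])
c=capture("wrist");cv2.imwrite("pics/w15.png",c["image"])
E
```

```text
-93.94383870190836 [ 428.30749393 -347.59385317  160.01418557] 0.9254518076770576
```

View pics/w15.png

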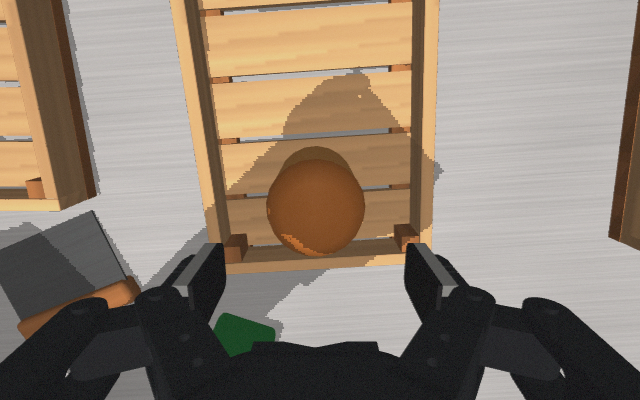

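{"method": "step_arm", "body": {"commands": [[[0,0,-0.7],0],[[0,0,-0.8],0],[[0,0,-0.5],0],[[0,0,-0.33],0],[[0,0,0],0]]}}

```text
time_s: 46.05
eef_pos: [427.9, -347.8, 65.8]
ee_rot: [0.025, -0.706, 0.024, 0.707]
force: [0.3, -0.1, 0.4]
grip_width: 0.927
```

{"method": "step_arm", "body": {"commands": [[[0,0,0],0],[[0,0,0],0],[[0,0,0],0],[[0,0,0],0],[[0,0,0],0]], "gripper": 1}}

```text
time_s: 46.55
eef_pos: [428.7, -349.0, 68.1]
ee_rot: [-0.024, 0.707, -0.025, -0.706]
force: [0.5, 1.3, 6.7]
grip_width: 0.744
```

{"method": "step_arm", "body": {"commands": [[[0,0,0.1],0],[[0,0,0.4],0],[[0,0,0.8],0],[[0,0,0.8],0],[[0,0,0.8],0]]}}

```text
time_s: 47.05
eef_pos: [427.9, -348.4, 184.1]
ee_rot: [0.025, -0.707, 0.025, 0.707]
force: [-0.1, 0.4, -1.1]
grip_width: 0.742
```

{"method": "step_arm", "body": {"commands": [[[0,0,0.3],0],[[0.085,0.46,0],0],[[0.172,0.917,0],0],[[0.172,0.917,0],0],[[0.172,0.917,0],0]]}}

```text
time_s: 47.55
eef_pos: [451.5, -217.4, 192.8]
ee_rot: [0.025, -0.706, 0.024, 0.708]
force: [-0.4, 1.0, -1.3]
grip_width: 0.741
```

{"method": "step_arm", "body": {"commands": [[[0.172,0.917,0],0],[[0.172,0.917,0],0],[[0.172,0.917,0],0],[[0.172,0.917,0],0],[[0.172,0.917,0],0]]}}

```text
time_s: 48.05
eef_pos: [485.5, -34.1, 193.0]
ee_rot: [0.025, -0.706, 0.024, 0.708]
force: [1.0, -0.8, -2.1]
grip_width: 0.74
```

{"method": "step_arm", "body": {"commands": [[[0.172,0.917,0],0],[[0.172,0.917,0],0],[[0.085,0.46,0],0],[[0,0,0],0],[[0,0,0],0]]}}

```text
time_s: 48.55
eef_pos: [502.8, 55.4, 193.5]
ee_rot: [0.024, -0.706, 0.024, 0.708]
force: [-1.1, 0.6, -0.6]
grip_width: 0.742
```

```bash
python3 - <<'E'
from rig import *
from h import *
s=ctrl.sense();print(yaw(s["ee_rot"])[0],s["eef_pos"],s["grip_width"])
c=capture("wrist");cv2.imwrite("pics/w16.png",c["image"])
E
```

```text
-93.93688583697838 [502.80438532  55.35788983 193.45237826] 0.7416968208636399
```

View pics/w16.png

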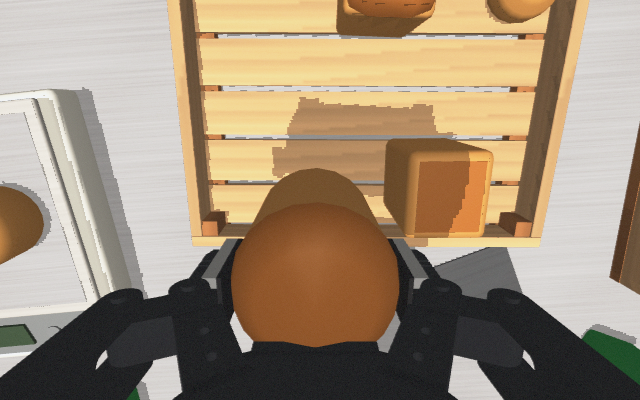

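{"method": "step_arm", "body": {"commands": [[[0.01,0,-0.6],0],[[0,0,-0.8],0],[[0,0,-0.8],0],[[0,0,-0.5],0],[[0,0,-0.2],0]]}}

```text
time_s: 49.1
eef_pos: [502.8, 54.2, 76.6]
ee_rot: [0.025, -0.705, 0.025, 0.708]
force: [-0.7, -0.5, -0.3]
grip_width: 0.742
```

{"method": "step_arm", "body": {"commands": [[[0,0,-0.06],0],[[0,0,-0.05],0],[[0,0,0],0]]}}

```text
time_s: 49.4
eef_pos: [504.5, 54.8, 75.0]
ee_rot: [-0.025, 0.707, -0.025, -0.706]
force: [0.9, 0.3, -1.1]
grip_width: 0.742
```

{"method": "step_arm", "body": {"commands": [[[0,0,-0.04],0],[[0,0,0],0]]}}

```text
time_s: 49.6
eef_pos: [504.3, 55.0, 73.0]
ee_rot: [-0.025, 0.707, -0.025, -0.706]
force: [-0.4, 0.2, -1.2]
grip_width: 0.743
```

{"method": "step_arm", "body": {"commands": [[[0,0,-0.06],0],[[0,0,-0.04],0],[[0,0,0],0]]}}

```text
time_s: 49.9
eef_pos: [504.0, 55.0, 68.4]
ee_rot: [0.025, -0.707, 0.025, 0.707]
force: [0.0, -0.8, -2.2]
grip_width: 0.744
```

{"method": "step_arm", "body": {"commands": [[[0,0,-0.03],0],[[0,0,0],0]]}}

```text
time_s: 50.1
eef_pos: [504.2, 55.1, 68.1]
ee_rot: [-0.025, 0.707, -0.025, -0.707]
force: [-3.4, 0.1, 6.9]
grip_width: 0.737
```

Contact; release, lift, and withdraw towards -y and back to get a clear view.

{"method": "step_arm", "body": {"commands": [[[0,0,0.01],0],[[0,0,0],0],[[0,0,0],0],[[0,0,0],0]], "gripper": -0.85}}

```text
time_s: 50.5
eef_pos: [504.2, 55.0, 67.9]
ee_rot: [-0.025, 0.707, -0.025, -0.707]
force: [0.4, 0.1, 0.1]
grip_width: 0.927
```

{"method": "step_arm", "body": {"commands": [[[0,0,0.4],0],[[0,0,0.8],0],[[0,0,0.8],0],[[0,0,0.9],0],[[-0.2,-0.5,0.9],0]]}}

```text
time_s: 51.0
eef_pos: [496.1, 35.9, 221.2]
ee_rot: [-0.024, 0.707, -0.024, -0.707]
force: [-0.0, -0.5, -0.4]
grip_width: 0.925
```

{"method": "step_arm", "body": {"commands": [[[-0.2,-0.9,0.4],0],[[0,-0.5,0],0],[[0,0,0],0],[[0,0,0],0]]}}

```text
time_s: 51.4
eef_pos: [488.0, -20.7, 235.6]
ee_rot: [0.025, -0.706, 0.025, 0.707]
force: [0.1, 0.3, 0.1]
grip_width: 0.926
```

```bash
python3 - <<'E'
from rig import *
from h import *
import pickle
s=ctrl.sense();print(yaw(s["ee_rot"])[0],s["eef_pos"],s["grip_width"])
c=capture("wrist");cv2.imwrite("pics/w17.png",c["image"]);pickle.dump(c,open("w17.pkl","wb"))
c=capture("scene");crop(c,100,130,500,310,2,"s17.png");crop(c,200,180,390,310,4,"s17b.png")
E
```

```text
-94.03413947194713 [487.98820457 -20.74504372 235.57261927] 0.9257010449999187
```

View pics/w17.png

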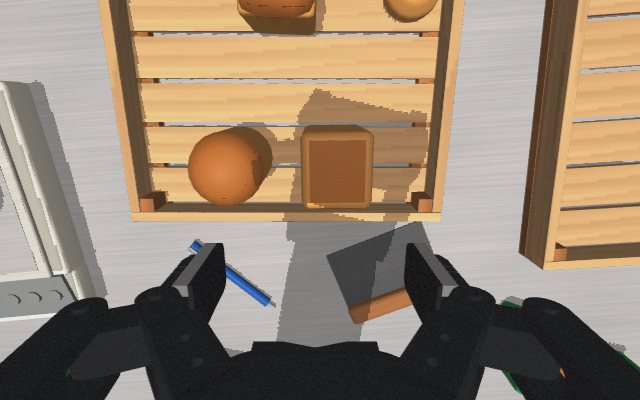

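View pics/s17.png

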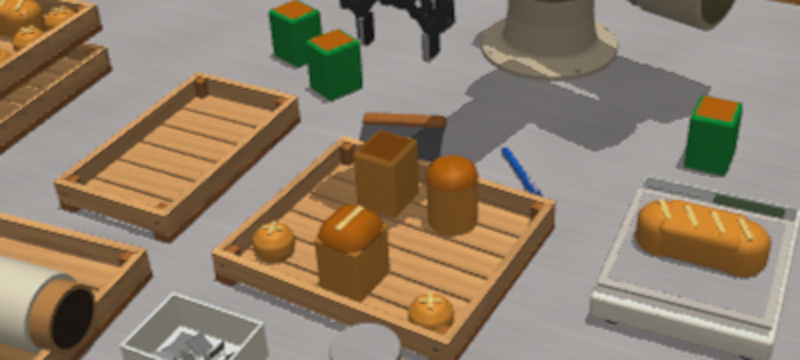

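View pics/s17b.png

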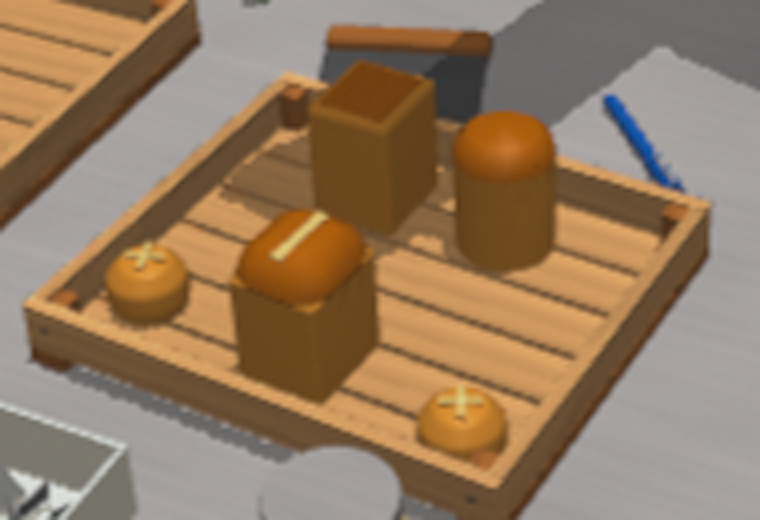

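```bash
python3 - <<'E'
from rig import *
from h import *
import pickle
c=capture("top");crop(c,150,130,240,235,5,"t17.png");pickle.dump(c,open("t17.pkl","wb"))
E
```

```text
(no output)
```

View pics/t17.png

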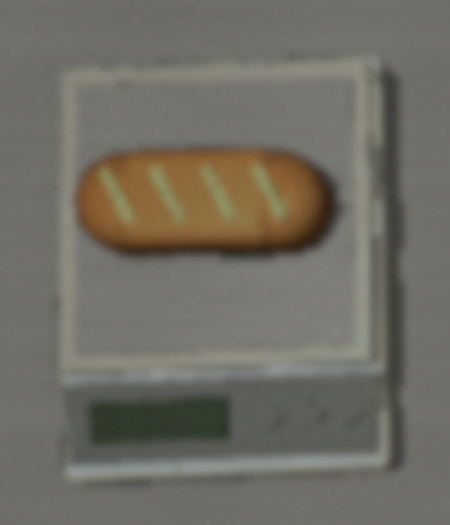

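```bash
python3 - <<'E'
from h import *
import pickle
c=pickle.load(open("t17.pkl","rb"))
U=lambda x,y,z:unp(c,150+x/5,130+y/5,z)[:2].round(1)
for z in (75,80,90): print(z,U(77,202,z),U(333,202,z),U(205,147,z),U(205,253,z),U(205,200,z))
pl=[U(*p,59) for p in [(63,70),(368,62),(372,362),(66,370)]];print(pl,np.mean(pl,0))
c=pickle.load(open("w10.pkl","rb")); print("w10 proj of centre hypotheses")
E
```

```text
75 [490.9 439. ] [490.3 284.3] [524.8 363. ] [459.1 360.6] [491.8 361.8]
80 [489.8 437.3] [489.2 283.2] [523.6 361.6] [458.1 359.2] [490.8 360.4]
90 [487.7 434. ] [487.1 281.1] [521.2 358.9] [456.2 356.5] [488.6 357.7]
[array([577.9, 456.9]), array([582.6, 268.5]), array([394.2, 261.3]), array([390.3, 446.1])] [486.25 358.2 ]
w10 proj of centre hypotheses
```

```bash
python3 - <<'E'
from rig import *
print(ticket.finish_job(), ctrl.sense()["time_s"])
E
```

```text
the job is handed in; nothing more can be done
the job is handed in; nothing more can be done
```

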